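# Press-clamp filter cassettes with locking pliers, then unload them to the tray

## Robot

A 6-joint arm with a two-finger parallel gripper is mounted at the origin on the work surface. World frame = base frame: x ahead of the robot, y to its left, z up, the work surface at z = 0. Lengths are in m, angles in rad, forces in N, time in s.
With the tool pointing down it reaches from about 0.25 to 0.725 m from the base axis. Payload 4 kg.
Tool frame: the origin (TCP) lies on the centre line of the jaws, within the pads' length; the fingertips stand 17 mm ahead of it and the grasp point (between the pads) lies 2 mm behind it; z points along the fingers, y is the line along which they close (so a half turn about z gives the same grasp; the last joint's range is limited). The gripper opens to 85 mm and grips with 20 to 120 N. Pads are 22 mm wide; open, the fingers measure 114 mm over their backs; the gripper's body (76 mm by 85 mm) begins 54 mm behind the grasp point. The pads swing forward as they close: fully open they stand 13 mm farther back than shut.
Start: joints at [1.294, 0.241, 0.005, 1.335, 0, 1.571], TCP at [0.137, 0.481, 0.248] pointing down, gripper open.
Joint ranges: [-2.72, 2.72], [-1.05, 1.87], [-1.09, 1.28], [-1.99, 2.15], [-1.42, 1.44], [-3.14, 3.14]. Speed limits (rad/s): [2.79, 2.79, 3.14, 3.14, 3.14, 3.14].

## Interface

Orientations are given as a unit quaternion [x, y, z, w].
In Python, from workcell import get_obs, imaging, order gives the robot as it stands.
- The arm moves only by the tool apply_moves, never from a script. Its argument "targets" is a list that holds one entry, the list of rows, each a list of 5 numbers: the shift along the world's x, y, z in units of 40 mm (1.0 is 40 mm), then the turn about the world's z in degrees, then the gripper command: -1 is shut, 1 is fully open, values between are in proportion. In form: [[[dx, dy, dz, turn, fingers], ...]]. A call has 1 to 8 rows; each row shifts and turns the commanded pose from where the row before left it; what a row does not reach is not made up. A row lasts 1/12 s, in which the tool goes at most 41.7 mm and 7.16 degrees, less where a joint would pass 70% of its speed; a pose out of reach is approached as far as the arm can. A call is refused whole if a number of a shift passes 1 or a number of a turn 7.16, either way. A call with a gripper value outside its range is refused whole. The fingers move at their own pace and stop on an object; the grip force is fixed at half the most. Time passes only in rows, so rows that do not move let the fingers close. It gives the time, the measured TCP pose, the force, the opening and the grip force at its end, in the units of the state.
- get_obs(): the state, without advancing time (a new reading comes with each control period).
- imaging.camera(name): name is "side" or "top" or "wrist"; returns (picture, depth): 400x640x3 uint8, blue, green, red; 400x640 float32, m along the optical axis (not along the pixel's ray), 0 where there is no reading.
- imaging.get_calibration(name): a dict with "camera_matrix" (3x3 intrinsics, pixels), "eye" and "rotation" of the camera in the world; the wrist camera has in their place "hand_eye" (4x4, takes a point from camera to tool coordinates, whose origin is the TCP and whose axes are the flange's). Camera axes: x right, y down, z forward; pixel columns grow to the right and rows downward; lengths in m; the calibration is good to about 2 mm. A picture is of the moment at which its call begins: read the wrist's pose just before it. get_calibration takes no time and is no camera call.
- order.job_done(): hands the job in; it is judged then, once.
The state is a dict: "clock": time; "joint_pos": joint angles; "joint_vel": joint speeds; "tau": joint torques, N m; "eef_pos": TCP position; "tool_rot": TCP orientation; "ft_force": force on the tool from outside, world axes, zero at the start; "ft_torque": the same for the moment, N m; "grip_width": finger opening in m; "grasp_force": force on a finger pad.
Only numpy, scipy, OpenCV 4.12 (cv2) and the standard library are available. Lean on these libraries where they do the work, as an engineer would, in place of code of your own. Each camera call takes 0.05 s, during which the arm holds its last target. There are 200 camera calls.

## Task

Stand all the filter cassettes from the grey mat side by side in the bed of the clamping fixture, slide the jaw up snug against them and squeeze the locking-plier handles together until they snap over centre, then let go so that the pliers hold the cassettes pressed by themselves for at least three seconds. Then pull the release lever sideways to unlock the pliers, slide the jaw fully open, and only then lift the cassettes out and stand them all upright in the steel tray. Leave the bottle, tip box and bench timer where they are.

Things in the scene. Friction and masses are not known exactly. Their poses are not given: they have to be found in the camera images.
- cassetteA: filter cassette, one of two or three alike (absent ones read None): white plastic block 110 mm long (x), 30 mm thick (y), 50 mm high, with a grip tab centred on top, 40 (x) by 14 (y) by 28 mm high; 0.18 to 0.32 kg. Best gripped by the two short ends of the tab (fingers closing along x), which needs no room beside the block. Origin: centre of its underside, z up. Starts upright on the mat.
- cassetteB: filter cassette, one of two or three alike (absent ones read None): white plastic block 110 mm long (x), 30 mm thick (y), 50 mm high, with a grip tab centred on top, 40 (x) by 14 (y) by 28 mm high; 0.18 to 0.32 kg. Best gripped by the two short ends of the tab (fingers closing along x), which needs no room beside the block. Origin: centre of its underside, z up. Starts upright on the mat.
- cassetteC: filter cassette, one of two or three alike (absent ones read None): white plastic block 110 mm long (x), 30 mm thick (y), 50 mm high, with a grip tab centred on top, 40 (x) by 14 (y) by 28 mm high; 0.18 to 0.32 kg. Best gripped by the two short ends of the tab (fingers closing along x), which needs no room beside the block. Origin: centre of its underside, z up. Starts upright on the mat.
- mat: thin grey mat, 180 mm (x) by 170 mm (y) by 3 mm, fixed, left or right of the fixture; the cassettes start on it. Origin: centre of its underside
- tray: shallow steel tray, 180 mm (x) by 170 mm (y), fixed, on the other side of the fixture; floor 3 mm thick, walls 3 mm thick and 14 mm high in all. Origin: centre of its underside
- fixture: clamping fixture bolted to the bench; origin on the bench, z up. Base plate x -60 to 60, y -120 to 130 mm, top (the bed) at z = 12 mm. Cassettes stand in the bed between pad and jaw, their x along the fixture's x, centred at x = 0, side by side along y from the pad on. Head block y -105 to -60 mm, top z = 62 mm; the plier handles reach out from it towards -x, about the line y = -80 mm.
- press_pad: black press pad at the head, 90 mm wide (x), z = 15 to 55 mm. Its origin is on its face at bench height: fixture y = -45 mm when the pliers are open. Squeezing moves it up to 7 mm to +y (towards the jaw); its spring gives up to 8 mm when pushed back, at 3 to 10 N
- jaw (a joint): sliding steel jaw: gap in m between its face and the retracted pad's face, 0 to 0.135 (fully open). Slides along the fixture's +y to open, stays where left, takes about 14 N. Jaw plate 100 mm wide (x), 20 mm thick, top at z = 46 mm. Starts too far closed for the cassettes
- jaw_tab (a point): top centre of the jaw's grip tab, 76 mm above the bench; tab 40 mm (fixture x) by 14 mm (y) by 30 mm high above the jaw plate
- handles (a joint): turn of each of the two plier handles (they move together, mirrored): 0 = open, 0.2 rad = fully squeezed. Over centre at 0.15: below that they spring open, above it they snap shut to 0.2 and stay locked. Squeezing takes 10 to 15 N on each handle
- squeeze_point (a point): fixed point midway between the handles, 80 mm from their pivots, 46 mm above the bench: squeeze here from above, fingers closing along the fixture's y. Handles run along the fixture's x, each 9 mm thick, 22 mm high (z = 35 to 57 mm), 115 mm long, free ends to -x; outer faces here 62 mm apart open, 30 mm shut
- lever (a joint): release lever: 0 at rest, up to 0.8 rad; its tail swings towards the fixture's +y when pulled (vertical pivot), a cam then spreads the locked handles, which spring open at 0.3 to 0.5 rad (a few N at the post). A weak spring returns it
- lever_post (a point): top centre of the upright steel post at the tail of the release lever: 16 mm diameter, 47 mm high, top 85 mm above the bench; 75 mm from the lever's pivot, which lies at x = -105, y = -80 mm of the fixture (at rest the post is at x = -180, y = -80 mm)
- bottle: capped glass bottle, 70 mm diameter, 150 mm high, bystander; origin: centre of its underside
- tipbox: blue and white pipette tip box, 85 x 125 x 80 mm, bystander; origin: centre of its underside
- timer: grey bench timer, a flat box 80 x 110 x 45 mm with a dark screen, bystander; origin: centre of its underside
There are look-alikes about, which are no part of the job. Leave any red look-alike of the cassetteC alone. Of the things shaped like the tray, the steel one is meant.

How it is judged:
On the way, in this order (a step that is already met when the one before it is completed fails the run):
1. all cassettes stand in the bed, pressed by the pad, the pliers locked over centre, with the fingers off the fixture, for 2.5 s (value of joint handles above 0.175 rad and contact force between press_pad and anything else above 2 N and contact force between the fingers and fixture below 0.5 N and x of cassetteA in the frame of fixture between -0.03 and 0.03 m and y of cassetteA in the frame of fixture between -0.06 and 0.1 m and z of each of cassetteA, cassetteB, cassetteC in the frame of fixture below 0.02 m and angle between each of cassetteA, cassetteB, cassetteC's own z axis and vertical below 0.1 rad and angle between the x axis of each of cassetteA, cassetteB, cassetteC and the x axis of fixture, either way round below 0.1 rad and x of cassetteB in the frame of fixture between -0.03 and 0.03 m and y of cassetteB in the frame of fixture between -0.06 and 0.1 m and x of cassetteC in the frame of fixture between -0.03 and 0.03 m and y of cassetteC in the frame of fixture between -0.06 and 0.1 m), for 2.5 s.
2. the release lever is pulled while the pliers are still locked (value of joint lever above 0.12 rad and value of joint handles above 0.155 rad), for 0.02 s.
3. the pliers spring open with the lever pulled (value of joint lever above 0.12 rad and value of joint handles below 0.08 rad), for 0.02 s.
4. the jaw is slid open with all cassettes still in the bed (value of joint jaw above 0.12 m and z of each of cassetteA, cassetteB, cassetteC in the frame of fixture below 0.025 m and horizontal distance between each of cassetteA, cassetteB, cassetteC and fixture below 0.12 m), for 0.1 s.
At the end, for the whole second after the job is handed in: every cassette stands upright (tilt under 0.08 rad) on the tray's floor, wholly inside the rim and at rest, the plier handles are open (under 0.05 rad) and the jaw is open (over 115 mm of 135) (x of cassetteA in the frame of tray between -0.085 and 0.085 m and y of cassetteA in the frame of tray between -0.08 and 0.08 m and z of cassetteA in the frame of tray between -0.003 and 0.009 m and angle between each of cassetteA, cassetteB, cassetteC's own z axis and vertical below 0.08 rad and linear speed of each of cassetteA, cassetteB, cassetteC below 0.02 m/s and x of cassetteB in the frame of tray between -0.085 and 0.085 m and y of cassetteB in the frame of tray between -0.08 and 0.08 m and z of cassetteB in the frame of tray between -0.003 and 0.009 m and x of cassetteC in the frame of tray between -0.085 and 0.085 m and y of cassetteC in the frame of tray between -0.08 and 0.08 m and z of cassetteC in the frame of tray between -0.003 and 0.009 m and value of joint handles below 0.05 rad and value of joint jaw above 0.115 m); the robot touches nothing.
It fails at once if the bottle is moved more than 30 mm (distance of bottle from where it was at the start of the episode above 0.03 m).
It fails at once if the tip box is moved more than 30 mm (distance of tipbox from where it was at the start of the episode above 0.03 m).
It fails at once if the bench timer is moved more than 30 mm (distance of timer from where it was at the start of the episode above 0.03 m).
Of cassetteA, cassetteB, cassetteC only 2 to 3 are there at a start; the rules pass over those that are not, and their reading is None.
At some moment in a run one of cassetteA, cassetteB, cassetteC may be knocked a few centimetres aside while the robot is not near it.
Once in a run the grip may slacken for a moment while it holds something.
It also fails if it takes over 210 s, if anything falls off the work surface, if the arm or the gripper's body presses on something with over 40 N, if the wrist force passes 120 N, or if a joint passes its speed limit or range.

## Working session

There is one attempt and no reset: what is moved stays moved. The work goes in short steps, Python scripts to look and compute and a tool call to move; the robot and the scene stay as the last step left them, time stands still between calls to the robot, and variables do not carry over. Pictures are saved under pics/ and viewed, at most 14 in all, crops included, and the job is handed in when it is done.

Besides the shell and the picture viewer there is one more tool, called after "Emit:" in YAML: its name, and indented under it one key for each argument. apply_moves: Moves the arm, as the interface text tells. Its arguments: {"type":"object","properties":{"targets":{"type":"array","items":{"type":"array","items":{"type":"array","items":{"type":"number"}}}}},"required":["targets"]}

```bash
ls; mkdir -p pics; python3 - <<'E'
from workcell import get_obs, imaging
import cv2,numpy as np
print(get_obs())
for n in("top","side"):
    p,d=imaging.camera(n); cv2.imwrite(f"pics/{n}0.png",p); np.savez(f"pics/{n}0.npz",p=p,d=d); print(imaging.get_calibration(n))
print(imaging.get_calibration("wrist"))
E
```

```text
pics
{'clock': 0.0, 'joint_pos': array([1.29398686e+00, 2.41443637e-01, 3.69498224e-03, 1.33519833e+00,
       3.12515599e-06, 1.57082148e+00]), 'joint_vel': array([-0.00037986, -0.00073684,  0.00084458,  0.0006375 , -0.00049066,
        0.00112702]), 'tau': array([ 9.22950894e-04, -3.72310495e+01,  2.52413124e+01,  1.68946775e-02,
        5.19759340e-06,  6.77568295e-06]), 'eef_pos': array([0.13647646, 0.48037976, 0.24738645]), 'tool_rot': array([ 1.37975657e-01,  9.90435037e-01, -1.06483142e-03, -1.49890035e-04]), 'ft_force': array([-0.02304999,  0.57133345, -0.23863506]), 'ft_torque': array([-0.00814686,  0.00213038, -0.06746293]), 'grasp_force': 0.0, 'grip_width': 0.08506682665221438}
{'camera_matrix': array([[391.60324684,   0.        , 319.16571492],
       [  0.        , 391.60324684, 201.0440969 ],
       [  0.        ,   0.        ,   1.        ]]), 'eye': array([0.31543768, 0.07481637, 1.18423958]), 'rotation': array([ 0.70806472, -0.70267674,  0.05855418, -0.03822513])}
{'camera_matrix': array([[401.89012489,   0.        , 319.10173404],
       [  0.        , 401.89012489, 201.96468168],
       [  0.        ,   0.        ,   1.        ]]), 'eye': array([ 0.28998568, -0.85507207,  0.91235441]), 'rotation': array([ 0.90952903, -0.09362046,  0.03419134, -0.40351345])}
{'camera_matrix': array([[342.50888188,   0.        , 322.39603109],
       [  0.        , 342.50888188, 194.23233932],
       [  0.        ,   0.        ,   1.        ]]), 'hand_eye': array([[-3.21504399e-05, -9.51455865e-01, -3.07785209e-01,
         7.86872796e-02],
       [ 9.99999889e-01,  1.14156318e-04, -4.57348601e-04,
        -2.94114868e-04],
       [ 4.70282635e-04, -3.07785190e-01,  9.51455756e-01,
        -1.26364577e-01],
       [ 0.00000000e+00,  0.00000000e+00,  0.00000000e+00,
         1.00000000e+00]])}
```

View pics/top0.png

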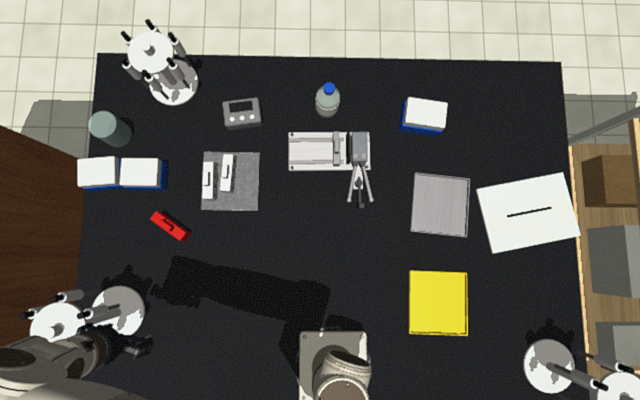

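View pics/side0.png

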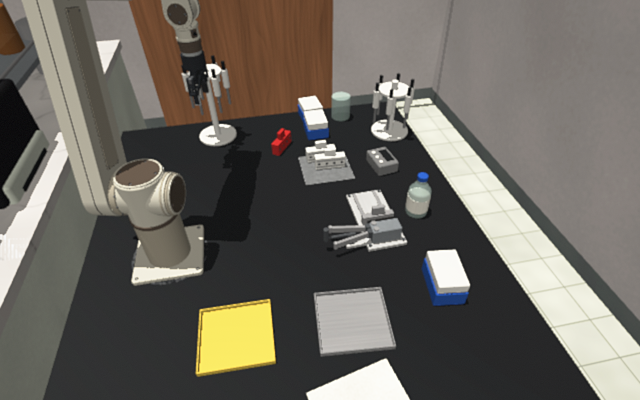

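Top view: two white cassettes on the grey mat at about (208,181) and (227,172). The fixture is at (330,150), head at (359,150), handles and lever at (360,190), and the steel tray at (440,205). Candidates for a cassette are the two white ones and the red look-alike (170,225), which I leave alone. White boxes at (98,172), (140,172) and (425,115) are not cassettes. Tray candidates are steel (440,205) and yellow (438,303); I take the steel one.

```bash
cat > h.py <<'E'
import numpy as np,cv2
from scipy.spatial.transform import Rotation as R
from workcell import get_obs, imaging
def pose(n,o=None):
    c=imaging.get_calibration(n)
    if n!="wrist": return c["camera_matrix"],R.from_quat(c["rotation"]).as_matrix(),np.array(c["eye"])
    T=np.eye(4);T[:3,:3]=R.from_quat(o["tool_rot"]).as_matrix();T[:3,3]=o["eef_pos"];T=T@c["hand_eye"]
    return c["camera_matrix"],T[:3,:3],T[:3,3]
def cast(P,uv,z):
    K,Rm,e=P; uv=np.atleast_2d(uv).astype(float)
    r=np.c_[uv,np.ones(len(uv))]@np.linalg.inv(K).T@Rm.T
    return e+r*((z-e[2])/r[:,2])[:,None]
def cloud(P,d):
    K,Rm,e=P; v,u=np.mgrid[:d.shape[0],:d.shape[1]]
    r=np.dstack([u,v,np.ones_like(u)])@np.linalg.inv(K).T
    return (r*d[...,None])@Rm.T+e
def proj(P,X):
    K,Rm,e=P; c=(np.atleast_2d(X)-e)@Rm@K.T
    return c[:,:2]/c[:,2:]
def snap(n):
    o=get_obs(); p,d=imaging.camera(n); return p,d,pose(n,o),o
def rect(m,P,z):
    """largest blob of mask -> centre, sides, angle on plane z"""
    cs,_=cv2.findContours(m.astype(np.uint8),cv2.RETR_EXTERNAL,cv2.CHAIN_APPROX_NONE)
    c=max(cs,key=cv2.contourArea)[:,0]
    w=cast(P,c,z)[:,:2]
    return cv2.minAreaRect((w*1000).astype(np.float32))
E
python3 - <<'E'
from h import *
a=np.load("pics/top0.npz");p,d=a["p"],a["d"];P=pose("top")
X=cloud(P,d)
print(proj(P,[0,0,0]), X[190,240],X[300,300])
im=cv2.resize(p[90:250,180:500],None,fx=2.5,fy=2.5,interpolation=cv2.INTER_CUBIC);cv2.imwrite("pics/c1.png",im)
z=X[...,2]
for nm,uv in dict(matfloor=(240,200),cA=(207,190),cAtab=(208,180),cB=(226,185),cBtab=(226,172),tray=(440,205),base=(305,150),jaw=(338,140),head=(359,145),timer=(240,115),bottle=(328,88),tip=(425,115),post=(361,203)).items(): print(nm,X[uv[1],uv[0]].round(3))
E
```

```text
[[332.46268184 365.32591554]] [5.10454129e-01 2.82650612e-01 2.45896787e-04] [0.18410968 0.09595747 0.00168763]
matfloor [0.48  0.282 0.   ]
cA [0.5   0.368 0.055]
cAtab [0.526 0.361 0.077]
cB [0.516 0.314 0.054]
cBtab [0.549 0.31  0.08 ]
tray [ 0.47  -0.33   0.004]
base [0.634 0.086 0.016]
jaw [ 0.649 -0.011  0.075]
head [ 0.639 -0.074  0.063]
timer [0.731 0.282 0.046]
bottle [0.775 0.023 0.15 ]
tip [ 0.727 -0.268  0.082]
post [ 0.463 -0.076  0.083]
```

View pics/c1.png

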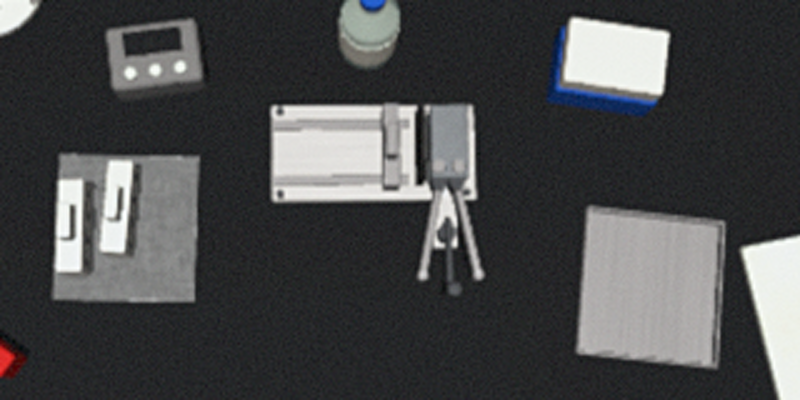

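The crop shows exactly two white cassettes, with tabs at crop (67,221) and (117,203). The jaw is nearly closed at (391,145), the post at (454,288), and the steel tray centre at (651,286).

```bash
python3 - <<'E'
from h import *
a=np.load("pics/top0.npz");p,d=a["p"],a["d"];P=pose("top")
X=cloud(P,d);z=X[...,2]
f=lambda L,h:cast(P,np.array(L)/2.5+[180-.3,90-.3],h).round(4)
print("base",f([(272,105),(475,104),(272,200),(477,201)],.012))
print("tray",f([(587,206),(725,220),(718,367),(577,353)],.014))
print("jaw",f([(384,103),(400,103),(398,188),(384,188)],.046)) 
print("post",f([(454,288)],.085))
g=p.min(2)
for x0,x1,y0,y1 in[(198,217,155,205),(216,238,150,196)]:
    for lo,hi,h in((.046,.2,.05),(.068,.2,.078)):
        m=np.zeros(z.shape,bool); m[y0:y1,x0:x1]=((z>lo)&(z<hi))[y0:y1,x0:x1]
        if h==.05: m&=g>190
        print(h,rect(m,P,h),np.median(X[m],0).round(4))
for nm,(u0,v0,u1,v1) in dict(tim=(215,90,270,135),bot=(305,75,350,125),tip=(390,85,460,140)).items():
    q=X[v0:v1,u0:u1].reshape(-1,3);q=q[q[:,2]>.03];print(nm,q.min(0).round(3),q.max(0).round(3))
E
```

```text
base [[ 0.6927  0.1375  0.012 ]
 [ 0.6977 -0.1146  0.012 ]
 [ 0.5728  0.1356  0.012 ]
 [ 0.5746 -0.1155  0.012 ]]
tray [[ 0.5695 -0.2509  0.014 ]
 [ 0.5539 -0.4216  0.014 ]
 [ 0.3734 -0.4045  0.014 ]
 [ 0.389  -0.2337  0.014 ]]
jaw [[ 0.6862  0.0011  0.046 ]
 [ 0.6865 -0.0183  0.046 ]
 [ 0.5817 -0.0157  0.046 ]
 [ 0.5815  0.001   0.046 ]]
post [[ 0.4572 -0.0762  0.085 ]]
0.05 ((531.2416381835938, 369.39215087890625), (107.5832748413086, 26.168312072753906), 2.4459691047668457) [0.525  0.3667 0.0541]
0.078 ((529.940673828125, 366.4877014160156), (38.21908950805664, 16.985374450683594), 2.622511625289917) [0.53   0.3665 0.08  ]
0.05 ((554.2704467773438, 316.0143127441406), (27.917417526245117, 106.50257873535156), 86.68901062011719) [0.549  0.3142 0.054 ]
0.078 ((552.536376953125, 314.0412292480469), (16.634923934936523, 41.41789627075195), 85.17887878417969) [0.5515 0.3131 0.0806]
tim [0.315 0.075 0.03 ] [0.787 0.335 1.184]
bot [ 0.315 -0.014  0.03 ] [0.805 0.075 1.184]
tip [ 0.315 -0.338  0.03 ] [0.781 0.075 1.184]
```

Emit:
apply_moves:
  targets:
    - [[0.517,-0.509,0,-3.06,1],[0.517,-0.509,0,-3.06,1],[0.517,-0.509,0,-3.06,1],[0.517,-0.509,0,-3.06,1],[0.517,-0.509,0,-3.06,1],[0.517,-0.509,0,-3.06,1],[0.517,-0.509,0,-3.06,1],[0.517,-0.509,0,-3.06,1]]

```text
clock: 0.77
eef_pos: [0.3026, 0.3168, 0.248]
tool_rot: [0.346, 0.938, -0.0, -0.0]
ft_force: [0.7, 0.3, 0.0]
grip_width: 0.0854
grasp_force: 0.0
```

Emit:
apply_moves:
  targets:
    - [[0.517,-0.509,0,-3.06,1],[0.517,-0.509,0,-3.06,1],[0.517,-0.509,0,-3.06,1],[0.517,-0.509,0,-3.06,1],[0.517,-0.509,0,-3.06,1],[0.517,-0.509,0,-3.06,1],[0.517,-0.509,0,-3.06,1],[0.517,-0.509,0,-3.06,1]]

```text
clock: 1.43
eef_pos: [0.4681, 0.1539, 0.2479]
tool_rot: [0.537, 0.843, -0.0, -0.0]
ft_force: [1.1, 0.2, 0.4]
grip_width: 0.0852
grasp_force: 0.0
```

Emit:
apply_moves:
  targets:
    - [[0.517,-0.509,0,-3.06,1],[0.517,-0.509,0,-3.06,1],[0.517,-0.509,0,-3.06,1],[0.517,-0.509,0,-3.06,1],[0.517,-0.509,0,-3.06,1],[0.517,-0.509,0,-3.06,1],[0.517,-0.509,0,-3.06,1],[0.517,-0.509,0,-3.06,1],[0,0,0,0,1]]

```text
$.targets[0]: bad value
```

Emit:
apply_moves:
  targets:
    - [[0,0,0,0,1],[0,0,0,0,1],[0,0,0,0,1]]

```text
clock: 1.68
eef_pos: [0.467, 0.1551, 0.2478]
tool_rot: [0.536, 0.844, -0.0, -0.001]
ft_force: [-0.1, 0.2, 0.3]
grip_width: 0.0853
grasp_force: 0.0
```

```bash
python3 - <<'E'
from h import *
p,d,P,o=snap("wrist");cv2.imwrite("pics/w1.png",p);np.savez("pics/w1.npz",p=p,d=d,e=o["eef_pos"],q=o["tool_rot"])
X=cloud(P,d);z=X[...,2]
print(o["eef_pos"],R.from_quat(o["tool_rot"]).as_matrix()[:,1])
m=(z>.068)&(z<.082); 
n,l,s,c=cv2.connectedComponentsWithStats(m.astype(np.uint8))
for i in range(1,n):
    if s[i,4]>100: print(s[i],rect(l==i,P,.076),np.median(X[l==i],0))
E
```

```text
[0.46695985 0.15514071 0.24776203] [ 0.90497172  0.42546905 -0.00151166]
[479  25  56  42 991] ((554.8493041992188, 314.4368896484375), (17.87248992919922, 44.167118072509766), 86.90860748291016) [0.55232407 0.31282005 0.08086348]
[216 348  17  17 153] ((456.14056396484375, -71.4271469116211), (15.71139144897461, 20.03739356994629), 5.175214767456055) [ 0.45595897 -0.07074007  0.07500468]
[380 353  37  25 517] ((632.2882080078125, -4.062047958374023), (43.27129364013672, 19.38272476196289), 1.7882634401321411) [ 0.63277997 -0.00372834  0.07597798]
```

View pics/w1.png

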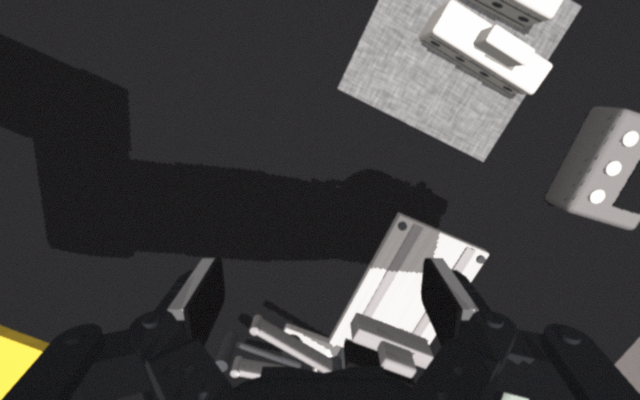

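The wrist view from halfway shows the jaw tab at (398,365), fixture bed at (400,280) and cassette tab at (507,46), as measured. I carry on to above the jaw tab.

Emit:
apply_moves:
  targets:
    - [[0.517,-0.509,0,-3.06,1],[0.517,-0.509,0,-3.06,1],[0.517,-0.509,0,-3.06,1],[0.517,-0.509,0,-3.06,1],[0.517,-0.509,0,-3.06,1],[0.517,-0.509,0,-3.06,1],[0.517,-0.509,0,-3.06,1],[0.517,-0.509,0,-3.06,1]]

```text
clock: 2.4
eef_pos: [0.6333, -0.007, 0.2484]
tool_rot: [0.703, 0.711, -0.0, -0.0]
ft_force: [-0.4, -0.0, 0.2]
grip_width: 0.0854
grasp_force: 0.0
```

Emit:
apply_moves:
  targets:
    - [[0,0,-0.5,0,1],[0,0,-0.5,0,1],[0,0,0,0,1],[0,0,0,0,1],[0,0,0,0,1]]

```text
clock: 2.82
eef_pos: [0.6329, -0.0065, 0.2094]
tool_rot: [0.702, 0.712, 0.0, 0.0]
ft_force: [0.9, 0.1, 0.9]
grip_width: 0.085
grasp_force: 0.0
```

```bash
cat > look.py <<'E'
from h import *
import sys
def tabs(n="wrist",lo=.066,hi=.086,save=None,mina=80):
    p,d,P,o=snap(n)
    if save: cv2.imwrite("pics/"+save,p)
    X=cloud(P,d);z=X[...,2]
    print("tcp",o["eef_pos"].round(4),"close dir",np.degrees(np.arctan2(*R.from_quat(o["tool_rot"]).as_matrix()[1::-1,1])).round(2))
    n_,l,s,c=cv2.connectedComponentsWithStats(((z>lo)&(z<hi)&(X[...,0]>.2)&(X[...,0]<.7)&(abs(X[...,1])<.45)).astype(np.uint8))
    for i in range(1,n_):
        if s[i,4]>mina:
            zz=np.median(X[l==i],0)[2]; r=rect(l==i,P,zz)
            print(c[i].round(),"z",zz.round(3),np.round(r[0],1),np.round(r[1],1),round(r[2],1))
    return p,d,P,o
if __name__=="__main__": tabs(sys.argv[1],float(sys.argv[2]),float(sys.argv[3]),sys.argv[4])
E
python3 look.py wrist .066 .086 w2.png
```

```text
tcp [ 0.6329 -0.0065  0.2094] close dir 0.8
[325. 187.] z 0.076 [635.1  -5.6] [39.6 15.7] 0.8
[116. 263.] z 0.08 [459.2 -75.1] [31.7 15.4] 39.7
```

View pics/w2.png

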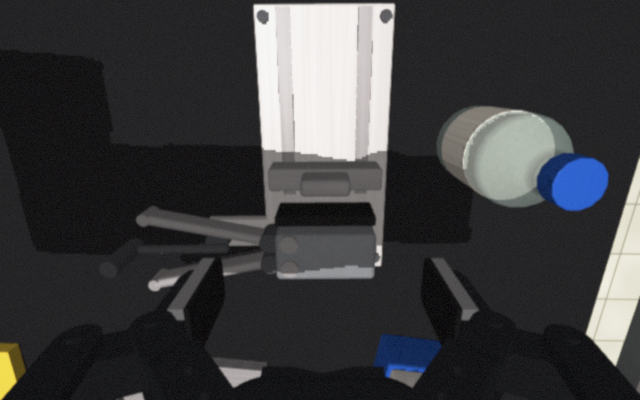

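The jaw tab is at (325,187), directly in the gripper's line. I descend, grip it and slide the jaw open by about 75 mm.

Emit:
apply_moves:
  targets:
    - [[0.05,0.02,-0.6,0,1],[0,0,-0.6,0,1],[0,0,-0.6,0,1],[0,0,-0.6,0,1],[0,0,-0.6,0,1],[0,0,-0.48,0,1],[0,0,0,0,1],[0,0,0,0,-1]]

```text
clock: 3.53
eef_pos: [0.6348, -0.0064, 0.0696]
tool_rot: [0.702, 0.712, -0.0, -0.0]
ft_force: [0.4, 1.3, 1.0]
grip_width: 0.0747
grasp_force: 0.0
```

Emit:
apply_moves:
  targets:
    - [[0,0,0,0,-1],[0,0,0,0,-1],[0,0,0,0,-1],[0,0,0,0,-1],[0,0,0,0,-1],[0,0,0,0,-1],[0,0,0,0,-1]]

```text
clock: 4.12
eef_pos: [0.635, -0.0068, 0.0718]
tool_rot: [0.703, 0.711, 0.001, 0.0]
ft_force: [-4.3, 0.8, 6.5]
grip_width: 0.0384
grasp_force: 63.9
```

Emit:
apply_moves:
  targets:
    - [[0,0.25,0.05,0,-1],[0,0.25,0,0,-1],[-0.01,0.25,0,0,-1],[0,0.25,0,0,-1],[-0.01,0.25,0,0,-1],[0,0.25,0,0,-1],[-0.01,0.25,0,0,-1],[0,0.25,0,0,-1]]

```text
clock: 4.78
eef_pos: [0.6336, 0.0672, 0.0718]
tool_rot: [0.704, 0.71, -0.004, 0.004]
ft_force: [-2.0, -16.2, 0.4]
grip_width: 0.0385
grasp_force: 63.2
```

Emit:
apply_moves:
  targets:
    - [[0,0,0,0,-1],[0,0,0,0,-1],[0,0,0,0,1],[0,0,0,0,1],[0,0,0,0,1],[0,0,0,0,1]]

```text
clock: 5.28
eef_pos: [0.6343, 0.0736, 0.0719]
tool_rot: [0.703, 0.712, 0.001, 0.0]
ft_force: [-0.1, 0.2, -0.5]
grip_width: 0.084
grasp_force: 0.0
```

Emit:
apply_moves:
  targets:
    - [[0,0,0.7,0,1],[0,0,0.8,0,1],[0,0,0.8,0,1],[0,0,0.8,0,1],[0,0.5,0.1,0,1]]

```text
clock: 5.7
eef_pos: [0.6372, 0.0911, 0.2072]
tool_rot: [0.704, 0.71, 0.005, 0.004]
ft_force: [0.2, 0.9, 0.8]
grip_width: 0.0854
grasp_force: 0.0
```

Emit:
apply_moves:
  targets:
    - [[-0.28,0.78,0,-0.5,1],[-0.28,0.78,0,-0.5,1],[-0.28,0.78,0,-0.5,1],[-0.28,0.78,0,-0.5,1],[-0.28,0.78,0,-0.5,1],[-0.28,0.78,0,-0.5,1],[-0.28,0.78,0,-0.5,1],[0,0,0,-0.5,1]]

```text
clock: 6.37
eef_pos: [0.5527, 0.3179, 0.1995]
tool_rot: [0.725, 0.689, 0.001, -0.001]
ft_force: [-0.6, 0.1, 0.9]
grip_width: 0.0851
grasp_force: 0.0
```

Emit:
apply_moves:
  targets:
    - [[0,0,0,0,1],[0,0,0,0,1],[0,0,0,0,1]]

```text
clock: 6.62
eef_pos: [0.5557, 0.3107, 0.1992]
tool_rot: [0.727, 0.686, 0.0, 0.0]
ft_force: [1.3, 0.4, 0.9]
grip_width: 0.0852
grasp_force: 0.0
```

```bash
python3 look.py wrist .068 .086 w3.png
```

```text
tcp [0.5557 0.3107 0.1992] close dir -3.35
[284. 116.] z 0.082 [532.4 369. ] [40.  14.5] 1.1
[321. 185.] z 0.081 [555.2 317.3] [17. 39.] 86.7
```

Emit:
apply_moves:
  targets:
    - [[0,0.11,-0.6,0,1],[0,0,-0.6,0,1],[0,0,-0.6,0,1],[0,0,-0.6,0,1],[0,0,-0.4,0,1],[0,0,-0.23,0,1],[0,0,0,0,1],[0,0,0,0,-1]]

```text
clock: 7.33
eef_pos: [0.5559, 0.3152, 0.0781]
tool_rot: [0.728, 0.686, -0.0, -0.0]
ft_force: [0.8, -0.8, -0.1]
grip_width: 0.0755
grasp_force: 0.0
```

Emit:
apply_moves:
  targets:
    - [[0,0,0,0,-1],[0,0,0,0,-1],[0,0,0,0,-1],[0,0,0,0,-1],[0,0,0,0,-1],[0,0,0,0,-1],[0,0,0.2,0,-1],[0,0,0.3,0,-1]]

```text
clock: 8.0
eef_pos: [0.5539, 0.3151, 0.0966]
tool_rot: [0.727, 0.686, -0.002, -0.0]
ft_force: [0.3, 1.2, -1.9]
grip_width: 0.0387
grasp_force: 60.6
```

Emit:
apply_moves:
  targets:
    - [[0,0,0.8,0,-1],[0,0,0.8,0,-1],[0,0,0.8,0,-1],[0,0,0.2,0,-1],[0,0,0,0,-1],[0,0,0,0,-1]]

```text
clock: 8.5
eef_pos: [0.555, 0.3158, 0.2012]
tool_rot: [0.727, 0.686, -0.0, -0.0]
ft_force: [-0.4, 0.5, -2.3]
grip_width: 0.0389
grasp_force: 60.9
```

```bash
python3 - <<'E'
from h import *
p,d,P,o=snap("top");cv2.imwrite("pics/t2.png",cv2.resize(p[90:250,180:500],None,fx=2.5,fy=2.5));print(o["eef_pos"],o["grip_width"],o["grasp_force"],o["ft_force"])
X=cloud(P,d);z=X[...,2]
m=(z>.068)&(z<.08)&(X[...,0]>.6)&(X[...,1]>-.02)&(X[...,1]<.2);print(rect(m,P,.076))
E
```

```text
[0.55498589 0.31578261 0.2012059 ] 0.038877939594979795 60.87932825088501 [-0.40612216  0.45738604 -2.34177657]
((631.5047607421875, 68.00801086425781), (39.02949142456055, 11.673317909240723), 0.5258446931838989)
```

View pics/t2.png

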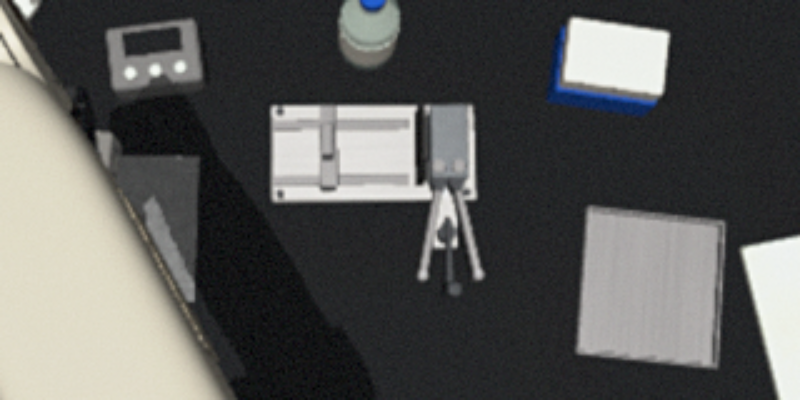

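The jaw now stands open at crop (330,145), the pad face is at (415,145), and the cassette is held.

Emit:
apply_moves:
  targets:
    - [[0.167,-0.69,0,0.4,-1],[0.167,-0.69,0,0.4,-1],[0.167,-0.69,0,0.4,-1],[0.167,-0.69,0,0.4,-1],[0.167,-0.69,0,0.4,-1],[0.167,-0.69,0,0.4,-1],[0.167,-0.69,0,0.4,-1],[0.167,-0.69,0,0.4,-1]]

```text
clock: 9.22
eef_pos: [0.6072, 0.0935, 0.1985]
tool_rot: [0.708, 0.707, -0.002, -0.002]
ft_force: [0.2, 0.3, -1.8]
grip_width: 0.0385
grasp_force: 60.8
```

Emit:
apply_moves:
  targets:
    - [[0.167,-0.69,0,0.4,-1],[0.167,-0.69,0,0.4,-1],[0.167,-0.69,0,0,-1],[0.167,-0.69,0,0,-1],[0,0,0,0,-1],[0,0,0,0,-1],[0,0,0,0,-1],[0,0,0,0,-1]]

```text
clock: 9.88
eef_pos: [0.6346, -0.0143, 0.2003]
tool_rot: [0.702, 0.712, -0.001, -0.001]
ft_force: [-0.5, -1.5, -2.2]
grip_width: 0.0386
grasp_force: 60.9
```

```bash
python3 - <<'E'
from h import *
p,d,P,o=snap("wrist");cv2.imwrite("pics/w4.png",p);np.savez("pics/w4.npz",p=p,d=d,e=o["eef_pos"],q=o["tool_rot"])
print(o["eef_pos"],o["grip_width"],o["grasp_force"])
E
```

```text
[ 0.63457278 -0.01426415  0.20033753] 0.038552720051332874 60.854480266571045
```

View pics/w4.png

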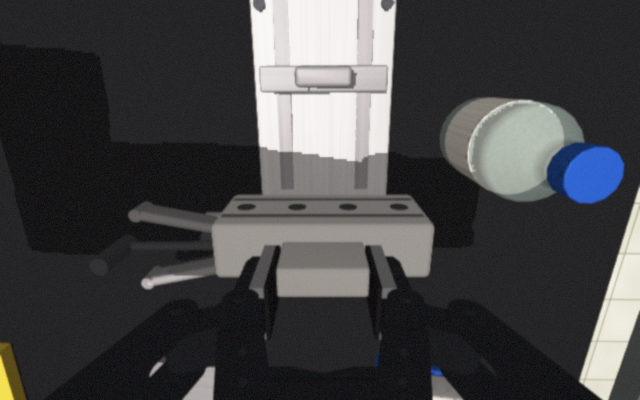

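The cassette is held level over the bed. Its front top edge is at row ~216, the jaw tab is at (324,77), and the wall of the bottle is well clear.

```bash
python3 - <<'E'
from h import *
a=np.load("pics/w4.npz");P=pose("wrist",dict(eef_pos=a["e"],tool_rot=a["q"]))
X=cloud(P,a["d"])
print(X[235,320],X[220,320],X[222,320],cast(P,[[214,218],[432,218],[320,217],[320,275]],.175)[:,:2])
print("tab",X[78,324],cast(P,[[295,77],[352,77]],.076),"jaw face edge",cast(P,[[320,92]],.046))
t=np.load("pics/top0.npz");Q=pose("top");print("pad",cast(Q,[[180+415/2.5,90+145/2.5]],.055))
T=cloud(Q,t["d"]);print([T[148,c].round(3) for c in range(340,356)])
E
```

```text
[ 0.6333435  -0.00549177  0.1752338 ] [ 0.6332154  -0.00067402  0.16790772] [ 6.33249250e-01 -9.86259251e-05  1.71885477e-01] [[ 0.58269402  0.00250791]
 [ 0.68652712  0.00403832]
 [ 0.63323757  0.00376464]
 [ 0.63358898 -0.02764339]]
tab [0.63429059 0.06781338 0.07726846] [[0.6141897  0.06822035 0.076     ]
 [0.65367061 0.06874485 0.076     ]] jaw face edge [[0.63132656 0.0577982  0.046     ]]
pad [[ 0.63125186 -0.03622263  0.055     ]]
[array([ 0.642, -0.022,  0.014]), array([ 0.642, -0.025,  0.016]), array([ 0.644, -0.028,  0.01 ]), array([ 0.644, -0.031,  0.009]), array([ 0.644, -0.035,  0.007]), array([ 0.643, -0.037,  0.012]), array([ 0.639, -0.039,  0.028]), array([ 0.631, -0.039,  0.056]), array([ 0.63 , -0.042,  0.059]), array([ 0.632, -0.045,  0.053]), array([ 0.632, -0.048,  0.054]), array([ 0.64 , -0.054,  0.026]), array([ 0.632, -0.054,  0.055]), array([ 0.631, -0.057,  0.058]), array([ 0.631, -0.06 ,  0.057]), array([ 0.63 , -0.062,  0.061])]
```

Emit:
apply_moves:
  targets:
    - [[0.01,-0.09,-0.6,0,-1],[0,0,-0.6,0,-1],[0,0,-0.6,0,-1],[0,0,-0.5,0,-1],[0,0,-0.3,0,-1],[0,0,-0.15,0,-1],[0,0,0,0,-1],[0,0,0,0,-1]]

```text
clock: 10.6
eef_pos: [0.6363, -0.0181, 0.0925]
tool_rot: [0.702, 0.712, 0.0, 0.0]
ft_force: [0.3, 0.1, -1.7]
grip_width: 0.0384
grasp_force: 60.9
```

Emit:
apply_moves:
  targets:
    - [[0,0,-0.05,0,-1],[0,0,-0.04,0,-1],[0,0,0,0,-1],[0,0,0,0,-1]]

```text
clock: 10.93
eef_pos: [0.6364, -0.0189, 0.0889]
tool_rot: [0.703, 0.711, 0.0, 0.0]
ft_force: [0.5, 0.3, -1.4]
grip_width: 0.0385
grasp_force: 60.9
```

Emit:
apply_moves:
  targets:
    - [[0,0,-0.04,0,-1],[0,0,-0.03,0,-1],[0,0,0,0,-1]]

```text
clock: 11.18
eef_pos: [0.6364, -0.0189, 0.0888]
tool_rot: [0.703, 0.711, 0.001, 0.001]
ft_force: [-5.1, 0.5, 11.7]
grip_width: 0.0387
grasp_force: 62.4
```

Emit:
apply_moves:
  targets:
    - [[0,0,0,0,1],[0,0,0,0,1],[0,0,0,0,1],[0,0,0,0,1],[0,0,0.7,0,1],[0,0,0.8,0,1],[0,0,0.8,0,1],[0,0,0.6,0,1]]

```text
clock: 11.85
eef_pos: [0.6365, -0.0189, 0.2039]
tool_rot: [0.703, 0.711, 0.001, 0.001]
ft_force: [1.2, -0.3, 0.8]
grip_width: 0.0853
grasp_force: 0.0
```

Emit:
apply_moves:
  targets:
    - [[0,0,0,0,1],[0,0,0,0,1],[0,0,0,0,1]]

```text
clock: 12.1
eef_pos: [0.6355, -0.0189, 0.2007]
tool_rot: [0.703, 0.711, -0.0, -0.0]
ft_force: [-0.7, -0.2, 0.8]
grip_width: 0.0851
grasp_force: 0.0
```

```bash
python3 look.py wrist .058 .1 w5.png
```

```text
tcp [ 0.6355 -0.0189  0.2007] close dir 0.7
[321.  69.] z 0.077 [633.8  68.6] [39.4 13.6] 0.7
[324. 187.] z 0.063 [636.7 -20.4] [108.6  32.8] 0.7
[148. 214.] z 0.059 [492.3 -45.1] [10.1 40.8] 85.1
[317. 247.] z 0.063 [627.6 -74. ] [106.5  45.4] 0.7
[105. 254.] z 0.08 [461.6 -73.6] [38.4 15.8] 36.7
```

Emit:
apply_moves:
  targets:
    - [[-0.185,0.69,0,0,1],[-0.185,0.69,0,0,1],[-0.185,0.69,0,0,1],[-0.185,0.69,0,0,1],[-0.185,0.69,0,0,1],[-0.185,0.69,0,0,1],[-0.185,0.69,0,0.5,1],[-0.185,0.69,0,0.5,1]]

```text
clock: 12.82
eef_pos: [0.5752, 0.2028, 0.1993]
tool_rot: [0.696, 0.718, -0.002, -0.001]
ft_force: [0.3, 0.1, 0.4]
grip_width: 0.0857
grasp_force: 0.0
```

Emit:
apply_moves:
  targets:
    - [[-0.185,0.69,0,0,1],[-0.185,0.69,0,0,1],[-0.185,0.69,0,0,1],[-0.185,0.69,0,0,1],[-0.185,0.69,0,0,1],[-0.185,0.69,0,0,1],[0,0,0,0,1],[0,0,0,0,1]]

```text
clock: 13.48
eef_pos: [0.5308, 0.3685, 0.1991]
tool_rot: [0.695, 0.719, -0.002, -0.0]
ft_force: [0.2, -0.5, -0.3]
grip_width: 0.0853
grasp_force: 0.0
```

Emit:
apply_moves:
  targets:
    - [[0,0,0,0,1],[0,0,0,0,1]]

```text
clock: 13.65
eef_pos: [0.5323, 0.3662, 0.2005]
tool_rot: [0.697, 0.717, -0.001, -0.0]
ft_force: [0.2, 0.8, 0.5]
grip_width: 0.0854
grasp_force: 0.0
```

```bash
python3 look.py wrist .066 .1 w6.png
```

```text
tcp [0.5323 0.3662 0.2005] close dir 1.63
[322. 187.] z 0.081 [531.8 370.6] [39.2 17.2] 1.7
```

Emit:
apply_moves:
  targets:
    - [[0,0.1,-0.6,0,1],[0,0,-0.6,0,1],[0,0,-0.6,0,1],[0,0,-0.6,0,1],[0,0,-0.4,0,1],[0,0,-0.26,0,1],[0,0,0,0,1],[0,0,0,0,-1]]

```text
clock: 14.37
eef_pos: [0.5326, 0.3708, 0.0791]
tool_rot: [0.697, 0.717, -0.0, -0.0]
ft_force: [0.5, 0.2, -0.2]
grip_width: 0.0752
grasp_force: 0.0
```

Emit:
apply_moves:
  targets:
    - [[0,0,0,0,-1],[0,0,0,0,-1],[0,0,0,0,-1],[0,0,0,0,-1],[0,0,0,0,-1],[0,0,0,0,-1],[0,0,0.2,0,-1],[0,0,0.3,0,-1]]

```text
clock: 15.03
eef_pos: [0.5309, 0.3706, 0.0976]
tool_rot: [0.697, 0.718, -0.002, -0.0]
ft_force: [0.1, -0.7, -2.6]
grip_width: 0.0386
grasp_force: 60.7
```

Emit:
apply_moves:
  targets:
    - [[0,0,0.8,0,-1],[0,0,0.8,0,-1],[0,0,0.8,0,-1],[0,0,0.2,0,-1],[0,0,0,0,-1],[0,0,0,0,-1]]

```text
clock: 15.53
eef_pos: [0.532, 0.3713, 0.2023]
tool_rot: [0.697, 0.718, -0.0, -0.0]
ft_force: [-0.1, 0.7, -3.1]
grip_width: 0.0384
grasp_force: 61.0
```

Emit:
apply_moves:
  targets:
    - [[0.198,-0.68,0,0,-1],[0.198,-0.68,0,0,-1],[0.198,-0.68,0,0,-1],[0.198,-0.68,0,0,-1],[0.198,-0.68,0,0,-1],[0.198,-0.68,0,0,-1],[0.198,-0.68,0,-0.5,-1],[0.198,-0.68,0,-0.4,-1]]

```text
clock: 16.2
eef_pos: [0.594, 0.1521, 0.1994]
tool_rot: [0.702, 0.712, -0.003, -0.002]
ft_force: [0.8, -0.4, -2.5]
grip_width: 0.0382
grasp_force: 61.0
```

Emit:
apply_moves:
  targets:
    - [[0.198,-0.68,0,0,-1],[0.198,-0.68,0,0,-1],[0.198,-0.68,0,0,-1],[0.198,-0.68,0,0,-1],[0.198,-0.68,0,0,-1],[0,0,0,0,-1],[0,0,0,0,-1],[0,0,0,0,-1]]

```text
clock: 16.87
eef_pos: [0.6339, 0.018, 0.2004]
tool_rot: [0.702, 0.712, -0.002, -0.002]
ft_force: [-0.7, 0.7, -2.9]
grip_width: 0.0385
grasp_force: 61.0
```

```bash
python3 look.py top .056 .09 t6.png; python3 look.py wrist .056 .09 w7.png
```

```text
tcp [0.6339 0.018  0.2004] close dir 0.78
[433. 127.] z 0.076 [ 693.5 -286.7] [83.6 16.3] 87.4
tcp [0.6341 0.0186 0.201 ] close dir 0.84
[323. 123.] z 0.076 [633.4  69.9] [39.1 14.2] 0.9
[174. 255.] z 0.058 [505.7 -48. ] [11.6 69.4] 81.4
[116. 292.] z 0.078 [460.9 -72.8] [42.2 15.3] 44.8
[209. 302.] z 0.058 [530.8 -96.7] [25.1  8.9] 11.9
[322. 303.] z 0.063 [635.3 -91.8] [80.8  8.5] 1.0
```

View pics/w7.png

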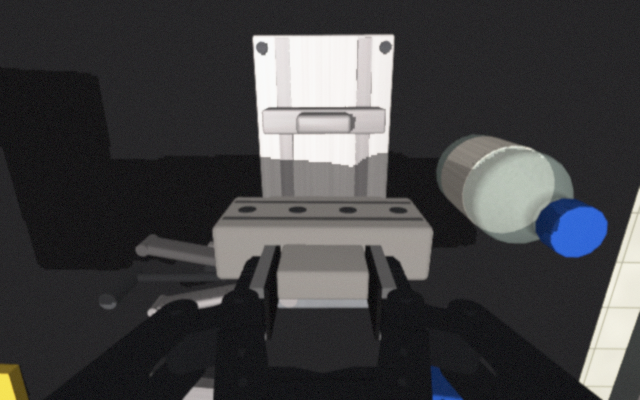

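The second cassette is held level and straight over the gap. The jaw tab is at (324,122), with room in front of it.

Emit:
apply_moves:
  targets:
    - [[0.02,0,-0.6,0,-1],[0,0,-0.6,0,-1],[0,0,-0.6,0,-1],[0,0,-0.5,0,-1],[0,0,-0.3,0,-1],[0,0,-0.1,0,-1],[0,0,0,0,-1],[0,0,0,0,-1]]

```text
clock: 17.63
eef_pos: [0.6363, 0.0188, 0.0957]
tool_rot: [0.702, 0.712, 0.0, 0.0]
ft_force: [0.5, -0.1, -2.8]
grip_width: 0.0382
grasp_force: 61.0
```

Emit:
apply_moves:
  targets:
    - [[0,0,-0.05,0,-1],[0,0,-0.04,0,-1],[0,0,0,0,-1]]

```text
clock: 17.88
eef_pos: [0.6365, 0.018, 0.0922]
tool_rot: [0.702, 0.712, 0.0, 0.0]
ft_force: [-0.6, -0.0, -3.0]
grip_width: 0.0382
grasp_force: 61.0
```

Emit:
apply_moves:
  targets:
    - [[0,0,-0.03,0,-1],[0,0,0,0,-1]]

```text
clock: 18.05
eef_pos: [0.6362, 0.0178, 0.0905]
tool_rot: [0.702, 0.712, 0.0, 0.0]
ft_force: [0.6, -1.1, -2.1]
grip_width: 0.0382
grasp_force: 61.0
```

Emit:
apply_moves:
  targets:
    - [[0,0,-0.03,0,-1],[0,0,-0.03,0,-1],[0,0,0,0,-1]]

```text
clock: 18.3
eef_pos: [0.6362, 0.0177, 0.0901]
tool_rot: [0.702, 0.712, 0.0, 0.001]
ft_force: [-3.8, -0.1, 7.6]
grip_width: 0.0385
grasp_force: 62.1
```

Emit:
apply_moves:
  targets:
    - [[0,0,0,0,1],[0,0,0,0,1],[0,0,0,0,1],[0,0,0,0,1],[0,0,0.7,0,1],[0,0,0.8,0,1],[0,0,0.8,0,1],[0,0,0.6,0,1]]

```text
clock: 18.97
eef_pos: [0.6367, 0.018, 0.2065]
tool_rot: [0.702, 0.712, 0.001, 0.001]
ft_force: [1.2, 0.3, 0.7]
grip_width: 0.0854
grasp_force: 0.0
```

Emit:
apply_moves:
  targets:
    - [[0,0.4,0,0,1],[0,0.45,0,0,1],[0,0.45,0,0,1],[0,0,0,0,1],[0,0,0,0,1],[0,0,0,0,1]]

```text
clock: 19.47
eef_pos: [0.636, 0.0697, 0.2036]
tool_rot: [0.702, 0.712, -0.0, -0.0]
ft_force: [0.7, -0.3, -0.1]
grip_width: 0.0858
grasp_force: 0.0
```

```bash
python3 look.py wrist .058 .1 w8.png
```

```text
tcp [0.636  0.0697 0.2036] close dir 0.81
[319. 187.] z 0.076 [633.4  71.7] [39.  17.8] 0.8
[322. 264.] z 0.063 [636.6  -7.2] [108.6  77.6] 0.5
[315. 330.] z 0.063 [624.9 -72.9] [111.8  46.5] 0.9
```

View pics/w8.png

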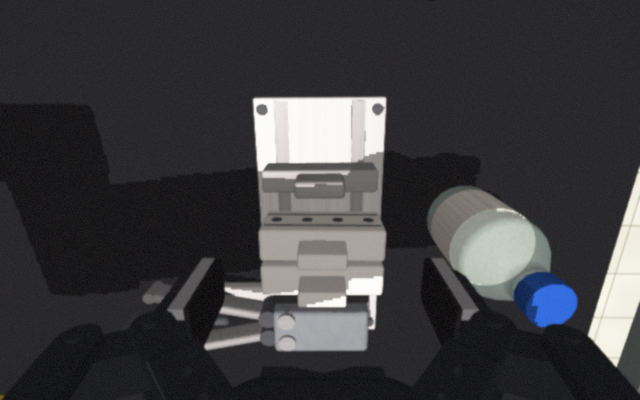

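Both cassettes stand side by side in the bed at (322,250) and (322,275), and the jaw tab is at (319,187) below the gripper. I grip the tab and slide the jaw up.

Emit:
apply_moves:
  targets:
    - [[0,0.02,-0.6,0,1],[0,0,-0.6,0,1],[0,0,-0.6,0,1],[0,0,-0.6,0,1],[0,0,-0.5,0,1],[0,0,-0.34,0,1],[0,0,0,0,1],[0,0,0,0,-1]]

```text
clock: 20.18
eef_pos: [0.6354, 0.0698, 0.0734]
tool_rot: [0.703, 0.712, -0.001, -0.001]
ft_force: [0.5, -0.2, -0.2]
grip_width: 0.0751
grasp_force: 0.0
```

Emit:
apply_moves:
  targets:
    - [[0,0,0,0,-1],[0,0,0,0,-1],[0,0,0,0,-1],[0,0,0,0,-1],[0,0,0,0,-1],[0,0,0,0,-1],[0,0,0,0,-1]]

```text
clock: 20.77
eef_pos: [0.6336, 0.0706, 0.0762]
tool_rot: [0.702, 0.712, -0.001, -0.001]
ft_force: [-8.7, -0.8, 8.9]
grip_width: 0.0383
grasp_force: 63.0
```

Emit:
apply_moves:
  targets:
    - [[0,-0.12,0,0,-1],[0,-0.12,0,0,-1],[0.01,-0.12,0,0,-1],[0,-0.1,0,0,-1],[0,-0.1,0,0,-1],[0,0,0,0,-1]]

```text
clock: 21.27
eef_pos: [0.6339, 0.0533, 0.0762]
tool_rot: [0.701, 0.713, 0.002, -0.005]
ft_force: [-9.4, 12.3, 7.6]
grip_width: 0.0388
grasp_force: 62.9
```

Emit:
apply_moves:
  targets:
    - [[0,-0.05,0,0,-1],[0,-0.05,0,0,-1],[0,0,0,0,-1]]

```text
clock: 21.52
eef_pos: [0.634, 0.0498, 0.0762]
tool_rot: [0.701, 0.713, 0.002, -0.005]
ft_force: [-8.9, 13.3, 6.8]
grip_width: 0.0382
grasp_force: 62.9
```

```bash
python3 look.py wrist .066 .1 w9.png
```

```text
tcp [0.634  0.0498 0.0762] close dir 0.99
[323. 279.] z 0.077 [634.2  42.9] [74.8 45.5] 1.2
[326. 346.] z 0.082 [636.5  20.5] [42.1 27.2] 1.2
```

Emit:
apply_moves:
  targets:
    - [[-0.04,-0.07,0.05,0,-1],[0,-0.07,0,0,-1],[0,-0.06,0,0,-1],[0,0,0,0,-1]]

```text
clock: 21.9
eef_pos: [0.634, 0.0418, 0.0763]
tool_rot: [0.701, 0.713, 0.003, -0.004]
ft_force: [-0.1, 14.3, -4.8]
grip_width: 0.0386
grasp_force: 63.8
```

Emit:
apply_moves:
  targets:
    - [[0,-0.05,0,0,-1],[0,-0.05,0,0,-1],[0,0,0,0,-1]]

```text
clock: 22.15
eef_pos: [0.6341, 0.0383, 0.0763]
tool_rot: [0.701, 0.713, 0.003, -0.004]
ft_force: [-0.8, 15.0, -4.4]
grip_width: 0.0383
grasp_force: 63.8
```

Emit:
apply_moves:
  targets:
    - [[0,-0.05,0,0,-1],[0,0,0,0,-1]]

```text
clock: 22.32
eef_pos: [0.6341, 0.0366, 0.0763]
tool_rot: [0.701, 0.713, 0.004, -0.005]
ft_force: [-0.5, 15.0, -5.0]
grip_width: 0.0383
grasp_force: 63.8
```

Emit:
apply_moves:
  targets:
    - [[0,-0.04,0,0,-1],[0,0,0,0,-1]]

```text
clock: 22.48
eef_pos: [0.6341, 0.0353, 0.0763]
tool_rot: [0.701, 0.713, 0.004, -0.005]
ft_force: [-1.2, 14.8, -3.3]
grip_width: 0.0386
grasp_force: 63.8
```

```bash
python3 look.py wrist .057 .065 w10.png; python3 look.py top .056 .068 t10.png; python3 -c "
from h import *
p=cv2.imread('pics/t10.png');cv2.imwrite('pics/t10c.png',cv2.resize(p[120:210,280:390],None,fx=5,fy=5,interpolation=2))"
```

```text
tcp [0.6341 0.0353 0.0763] close dir 1.03
[323. 251.] z 0.061 [633.8  41. ] [39.9  5.6] 1.1
[222. 290.] z 0.062 [586.2  19.8] [17.9  8.3] 49.4
[428. 291.] z 0.062 [682.7  20. ] [15.9 14.2] 1.1
[304. 315.] z 0.063 [624.    6.5] [63.5 31.1] 40.9
[ 35. 385.] z 0.058 [482.6 -43.3] [24.1 11.6] 1.1
tcp [0.6341 0.0353 0.0763] close dir 1.03
```

View pics/w10.png

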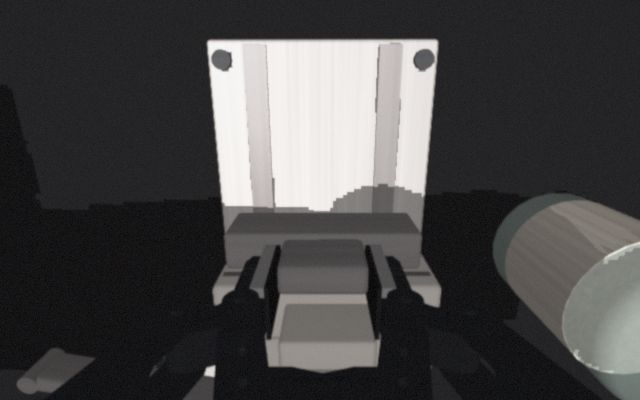

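The jaw plate is now just touching the front cassette, with no gap visible at row 265. I creep on while watching the force.

Emit:
apply_moves:
  targets:
    - [[0,-0.06,0,0,-1],[0,0,0,0,-1]]

```text
clock: 22.75
eef_pos: [0.6342, 0.0332, 0.0763]
tool_rot: [0.701, 0.713, 0.004, -0.005]
ft_force: [-0.3, 16.4, -3.9]
grip_width: 0.0381
grasp_force: 63.8
```

Emit:
apply_moves:
  targets:
    - [[0,-0.05,0,0,-1],[0,0,0,0,-1]]

```text
clock: 22.92
eef_pos: [0.6342, 0.0322, 0.0763]
tool_rot: [0.7, 0.714, 0.005, -0.006]
ft_force: [0.1, 18.9, -4.8]
grip_width: 0.0384
grasp_force: 63.8
```

Emit:
apply_moves:
  targets:
    - [[0,-0.05,0,0,-1],[0,0,0,0,-1]]

```text
clock: 23.08
eef_pos: [0.6342, 0.0308, 0.0763]
tool_rot: [0.7, 0.714, 0.005, -0.006]
ft_force: [0.3, 21.5, -4.3]
grip_width: 0.0382
grasp_force: 63.8
```

Emit:
apply_moves:
  targets:
    - [[0,-0.04,0,0,-1],[0,0,0,0,-1]]

```text
clock: 23.25
eef_pos: [0.6342, 0.0298, 0.0763]
tool_rot: [0.7, 0.714, 0.005, -0.006]
ft_force: [0.1, 21.8, -4.6]
grip_width: 0.0383
grasp_force: 63.8
```

```bash
python3 - <<'E'
from h import *
p,d,P,o=snap("top"); cv2.imwrite("pics/t11.png",cv2.resize(p[125:200,300:400],None,fx=6,fy=6,interpolation=2))
p,d,P,o=snap("wrist"); cv2.imwrite("pics/w11.png",p[200:])
p,d,P,o=snap("side"); cv2.imwrite("pics/s11.png",cv2.resize(p[180:255,320:420],None,fx=6,fy=6,interpolation=2))
E
```

```text
(no output)
```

View pics/s11.png

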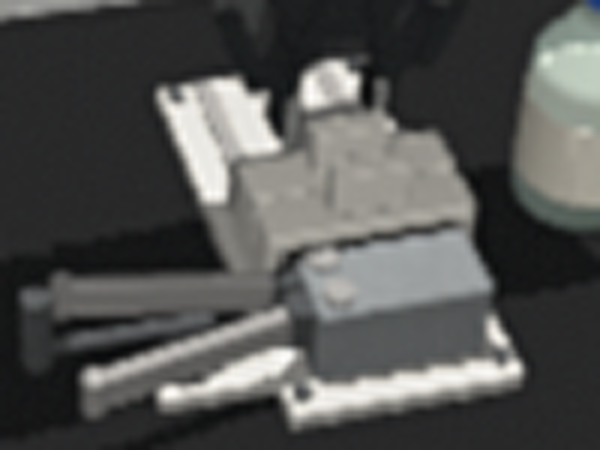

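The side crop shows both cassettes packed between head and jaw, with handles open on the left. The force rose by 7 N over the jaw's own friction, so the jaw is snug. I let go and go to the handles.

Emit:
apply_moves:
  targets:
    - [[0,0,0,0,1],[0,0,0,0,1],[0,0,0,0,1],[0,0,0,0,1],[0,0,0.8,0,1],[0,0,0.8,0,1],[0,0,0.8,0,1],[0,0,0.8,0,1]]

```text
clock: 24.07
eef_pos: [0.6347, 0.0197, 0.2062]
tool_rot: [0.703, 0.712, 0.0, 0.0]
ft_force: [0.2, -0.0, -0.2]
grip_width: 0.0854
grasp_force: 0.0
```

Emit:
apply_moves:
  targets:
    - [[-0.4,-0.3,0,7,1],[-0.4,-0.3,0,7,1],[-0.4,-0.3,0,7,1],[-0.4,-0.3,0,7,1],[-0.4,-0.3,0,7,1],[-0.4,-0.3,0,7,1],[-0.4,-0.3,0,7,1],[-0.2,-0.3,0,7,1]]

```text
clock: 24.73
eef_pos: [0.513, -0.0766, 0.205]
tool_rot: [0.283, 0.959, -0.0, 0.0]
ft_force: [0.6, -0.9, 0.4]
grip_width: 0.0852
grasp_force: 0.0
```

Emit:
apply_moves:
  targets:
    - [[0,-0.2,0,7,1],[0,0,0,7,1],[0,0,0,7,1],[0,0,0,7,1],[0,0,0,6,1],[0,0,0,0,1],[0,0,0,0,1],[0,0,0,0,1]]

```text
clock: 25.4
eef_pos: [0.5149, -0.0837, 0.2046]
tool_rot: [-0.005, 1.0, -0.0, 0.0]
ft_force: [-0.4, -0.3, 0.5]
grip_width: 0.0853
grasp_force: 0.0
```

```bash
python3 look.py wrist .048 .062 w12.png; python3 look.py top .056 .068 t12.png
```

```text
tcp [ 0.5149 -0.0837  0.2046] close dir 90.63
[332. 170.] z 0.051 [506.4 -76.1] [76.9  8.7] 0.9
[347. 239.] z 0.057 [582.  -45.3] [231.3 120.5] 4.8
tcp [ 0.5149 -0.0836  0.2045] close dir 90.67
[348. 147.] z 0.062 [631.3 -40.2] [112.3 115.8] 0.1
```

View pics/w12.png

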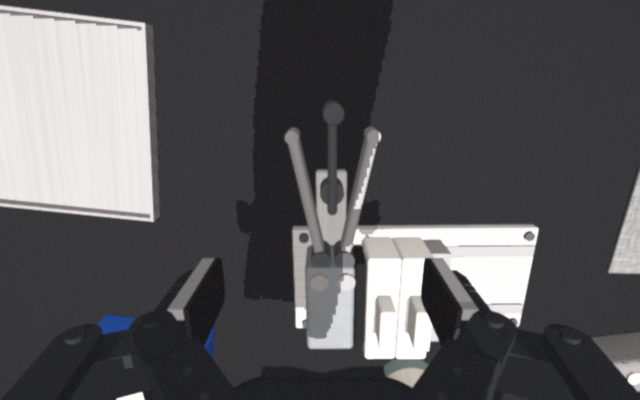

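The wrist view shows handle free ends at (292,136) and (373,134), pivot bolts at (319,283) and (348,283), post at (333,113), and both cassettes clamped between pad and jaw.

```bash
python3 - <<'E'
from h import *
P=pose("wrist",get_obs())
for n,uv,z in[("ends",[[292,136],[373,134]],.057),("bolts",[[319,283],[348,283]],.062),("post",[[333,113]],.085),("mid",[[303,193],[360,193]],.057),("gap pad/cas",[[353,300],[365,300],[396,300],[428,250]],.06)]: print(n,cast(P,uv,z).round(4))
E
```

```text
ends [[ 0.4763 -0.1087  0.057 ]
 [ 0.4739 -0.0442  0.057 ]]
bolts [[ 0.6071 -0.0859  0.062 ]
 [ 0.6068 -0.0598  0.062 ]]
post [[ 0.4557 -0.0773  0.085 ]]
mid [[ 0.5238 -0.1001  0.057 ]
 [ 0.5232 -0.0523  0.057 ]]
gap pad/cas [[ 0.626  -0.0544  0.06  ]
 [ 0.6259 -0.0433  0.06  ]
 [ 0.6255 -0.0147  0.06  ]
 [ 0.574   0.0094  0.06  ]]
```

Emit:
apply_moves:
  targets:
    - [[-0.17,0.175,-0.6,0,1],[0,0,-0.6,0,1],[0,0,-0.6,0,1],[0,0,-0.6,0,1],[0,0,-0.6,0,1],[0,0,-0.4,0,1],[0,0,-0.17,0,1],[0,0,0,0,1]]

```text
clock: 26.17
eef_pos: [0.5067, -0.0761, 0.0598]
tool_rot: [-0.007, 1.0, 0.0, -0.002]
ft_force: [-0.0, 0.4, -0.0]
grip_width: 0.0853
grasp_force: 0.0
```

Emit:
apply_moves:
  targets:
    - [[0,0,0,0,0],[0,0,0,0,-1],[0,0,0,0,-1],[0,0,0,0,-1],[0,0,0,0,-1],[0,0,0,0,-1],[0,0,0,0,-1],[0,0,0,0,-1]]

```text
clock: 26.83
eef_pos: [0.5103, -0.0757, 0.0661]
tool_rot: [-0.007, 1.0, 0.0, 0.003]
ft_force: [-5.6, 3.6, 17.9]
grip_width: 0.0264
grasp_force: 58.1
```

Emit:
apply_moves:
  targets:
    - [[0,0,0,0,-1],[0,0,0,0,-1],[0,0,0,0,-1],[0,0,0,0,-1]]

```text
clock: 27.17
eef_pos: [0.5103, -0.0757, 0.0661]
tool_rot: [-0.007, 1.0, 0.0, 0.003]
ft_force: [-5.1, 4.0, 17.1]
grip_width: 0.0267
grasp_force: 58.1
```

Emit:
apply_moves:
  targets:
    - [[0,0,0.1,0,-1],[0,0,0,0,0.5],[0,0,0,0,1],[0,0,0,0,1],[0,0,0,0,1],[0,0,0,0,1],[0,0,0.5,0,1],[0,0,0.7,0,1]]

```text
clock: 27.83
eef_pos: [0.5056, -0.076, 0.1116]
tool_rot: [-0.007, 1.0, 0.0, -0.003]
ft_force: [0.5, 0.2, 0.0]
grip_width: 0.0852
grasp_force: 0.0
```

Emit:
apply_moves:
  targets:
    - [[0,0,0.7,0,1],[0,0,0.7,0,1],[0,0,0.7,0,1],[0,0,0,0,1],[0,0,0,0,1],[0,0,0,0,1],[0,0,0,0,1],[0,0,0,0,1]]

```text
clock: 28.5
eef_pos: [0.5071, -0.0762, 0.196]
tool_rot: [-0.007, 1.0, 0.0, -0.002]
ft_force: [0.0, 0.1, -0.4]
grip_width: 0.0853
grasp_force: 0.0
```

```bash
python3 look.py wrist .048 .062 w13.png; python3 look.py wrist .068 .09 w13b.png
```

```text
tcp [ 0.5071 -0.0762  0.196 ] close dir 90.8
[339. 253.] z 0.058 [580.2 -42.9] [110.  222.1] 86.8
[323. 182.] z 0.051 [507.  -76.2] [76.3  8.5] 1.1
tcp [ 0.5072 -0.0762  0.1961] close dir 90.8
[323. 126.] z 0.086 [455.8 -77.3] [16.2 15.3] 18.8
[377. 328.] z 0.081 [635.  -25.9] [55.1 17.9] 3.2
[411. 330.] z 0.08 [635.1   3.6] [55.2 19.8] 1.2
[435. 342.] z 0.075 [642.1  23.5] [25.   7.6] 23.8
```

View pics/w13.png

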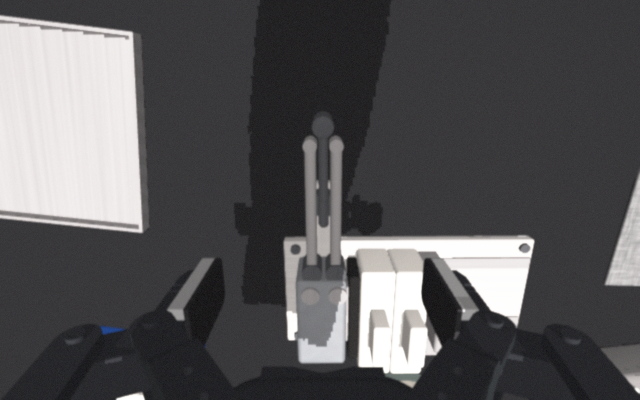

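The handles are shut parallel at (310,146) and (336,146), with the post untouched at (323,125). The pliers hold on their own. I wait while moving above the post.

Emit:
apply_moves:
  targets:
    - [[-0.33,-0.02,0,0,-0.3],[-0.5,0,0,0,-0.3],[-0.5,0,0,0,-0.3],[0,0,0,0,-0.3],[0,0,0,0,-0.3],[0,0,0,0,-0.3],[0,0,0,0,-0.3],[0,0,0,0,-0.3]]

```text
clock: 29.27
eef_pos: [0.4556, -0.0771, 0.1974]
tool_rot: [-0.007, 1.0, -0.0, 0.0]
ft_force: [-0.3, -0.5, -0.1]
grip_width: 0.0299
grasp_force: 0.0
```

Emit:
apply_moves:
  targets:
    - [[0,0,0,0,-0.3],[0,0,0,0,-0.3],[0,0,0,0,-0.3],[0,0,0,0,-0.3],[0,0,0,0,-0.3],[0,0,0,0,-0.3],[0,0,0,0,-0.3],[0,0,0,0,-0.3]]

```text
clock: 29.93
eef_pos: [0.4549, -0.0771, 0.1975]
tool_rot: [-0.007, 1.0, -0.0, 0.0]
ft_force: [0.1, 0.1, 0.1]
grip_width: 0.0297
grasp_force: 0.0
```

Emit:
apply_moves:
  targets:
    - [[0,0,0,0,-0.3],[0,0,0,0,-0.3],[0,0,0,0,-0.3],[0,0,0,0,-0.3],[0,0,0,0,-0.3],[0,0,0,0,-0.3],[0,0,0,0,-0.3],[0,0,0,0,-0.3]]

```text
clock: 30.6
eef_pos: [0.4549, -0.0771, 0.1975]
tool_rot: [-0.007, 1.0, -0.0, 0.0]
ft_force: [0.1, -0.1, 0.5]
grip_width: 0.0301
grasp_force: 0.0
```

Emit:
apply_moves:
  targets:
    - [[0,0,0,0,-0.3],[0,0,0,0,-0.3],[0,0,0,0,-0.3],[0,0,0,0,-0.3],[0,0,0,0,-0.3],[0,0,0,0,-0.3],[0,0,0,0,-0.3],[0,0,0,0,-0.3]]

```text
clock: 31.27
eef_pos: [0.4548, -0.0771, 0.1975]
tool_rot: [-0.007, 1.0, 0.0, -0.0]
ft_force: [-0.1, 0.3, 0.1]
grip_width: 0.0296
grasp_force: 0.0
```

```bash
python3 look.py wrist .068 .095 w14.png
```

```text
tcp [ 0.4548 -0.0771  0.1975] close dir 90.8
[323. 195.] z 0.085 [453.9 -77.1] [20.  14.7] 0.3
[432. 386.] z 0.076 [638.3  27. ] [30.7 14. ] 13.3
```

Emit:
apply_moves:
  targets:
    - [[0,0,-0.6,0,-0.3],[0,0,-0.6,0,-0.3],[0,0,-0.6,0,-0.3],[0,0,-0.6,0,-0.3],[0,0,-0.4,0,-0.3],[0,0,-0.14,0,-0.3],[0,0,0,0,-0.3],[0,0,0,0,-0.3]]

```text
clock: 31.98
eef_pos: [0.4553, -0.0771, 0.0803]
tool_rot: [-0.007, 1.0, -0.0, 0.0]
ft_force: [0.5, 0.4, -0.1]
grip_width: 0.0299
grasp_force: 0.0
```

Emit:
apply_moves:
  targets:
    - [[0,0.15,0,0,-0.3],[0,0.12,0,0,-0.3],[0,0.12,0,0,-0.3],[0.02,0.12,0,0,-0.3],[0.02,0.12,0,0,-0.3],[0.03,0.12,0,0,-0.3],[0,0,0,0,-0.3]]

```text
clock: 32.57
eef_pos: [0.4574, -0.0476, 0.0804]
tool_rot: [-0.007, 1.0, -0.002, -0.0]
ft_force: [-1.2, -4.0, 2.2]
grip_width: 0.0301
grasp_force: 2.2
```

Emit:
apply_moves:
  targets:
    - [[0.03,0.12,0,0,-0.3],[0.04,0.12,0,0,-0.3],[0.05,0.12,0,0,-0.3],[0.05,0.12,0,0,-0.3],[0,0,0,0,-0.3]]

```text
clock: 32.98
eef_pos: [0.4646, -0.0277, 0.0802]
tool_rot: [-0.007, 1.0, -0.001, 0.0]
ft_force: [-1.1, -2.0, 1.7]
grip_width: 0.0296
grasp_force: 1.6
```

Emit:
apply_moves:
  targets:
    - [[0.05,0.12,0,0,-0.3],[0.05,0.12,0,0,-0.3],[0.05,0.1,0,0,-0.3],[0,0,0,0,-0.3]]

```text
clock: 33.32
eef_pos: [0.4727, -0.0149, 0.0803]
tool_rot: [-0.007, 1.0, -0.002, 0.002]
ft_force: [3.4, -7.4, -0.8]
grip_width: 0.03
grasp_force: 3.6
```

```bash
python3 look.py wrist .068 .095 w15.png
```

```text
tcp [ 0.4727 -0.0149  0.0803] close dir 90.8
[292. 280.] z 0.085 [471.6 -28.5] [33.7 28.2] 41.2
[371. 270.] z 0.084 [471.9   7. ] [35.6 17.7] 2.5
```

View pics/w15.png

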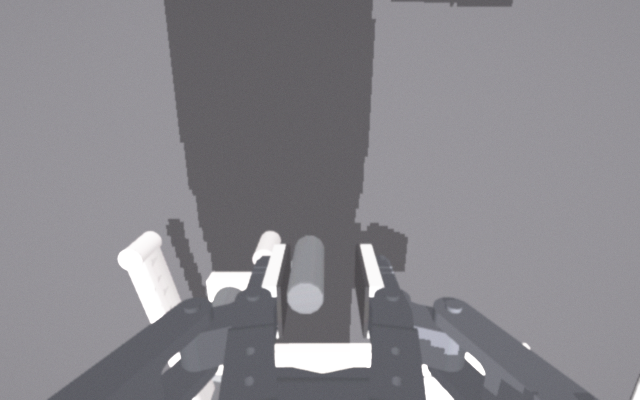

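The handles have sprung open, with ends at (140,250) and (267,245), and the post is between the fingers at (307,285). I back off upward and go to the jaw.

Emit:
apply_moves:
  targets:
    - [[0,-0.1,0,0,-0.3],[0,0,0.5,0,-0.3],[0,0,0.8,0,-0.3],[0,0,0.8,0,0.5],[0,0,0.8,0,1],[0,0,0.1,0,1],[0.5,0.1,0,-7,1],[0.5,0.1,0,-7,1]]

```text
clock: 34.03
eef_pos: [0.5109, -0.0093, 0.2011]
tool_rot: [0.118, 0.993, 0.001, 0.001]
ft_force: [0.5, -0.5, -0.2]
grip_width: 0.0852
grasp_force: 0.0
```

Emit:
apply_moves:
  targets:
    - [[0.5,0.2,0,-7,1],[0.5,0.2,0,-7,1],[0.5,0.2,0,-7,1],[0.5,0.2,0,-7,1],[0.5,0.2,0,-7,1],[0.5,0.2,0,-7,1],[0.05,0,0,-7,1],[0,0,0,-7,1]]

```text
clock: 34.7
eef_pos: [0.6333, 0.0395, 0.1983]
tool_rot: [0.57, 0.822, 0.0, -0.001]
ft_force: [-0.8, 0.2, -1.2]
grip_width: 0.0855
grasp_force: 0.0
```

Emit:
apply_moves:
  targets:
    - [[0,0,0,-7,1],[0,0,0,-7,1],[0,0,0,-6,1],[0,0,0,0,1],[0,0,0,0,1],[0,0,0,0,1]]

```text
clock: 35.2
eef_pos: [0.6323, 0.0382, 0.1995]
tool_rot: [0.701, 0.713, 0.0, -0.001]
ft_force: [-0.0, 0.2, -0.0]
grip_width: 0.085
grasp_force: 0.0
```

```bash
python3 look.py wrist .068 .09 w16.png
```

```text
tcp [0.6323 0.0382 0.1995] close dir 0.95
[325. 200.] z 0.076 [634.4  31.8] [38.7 15.4] 1.0
[327. 227.] z 0.081 [636.8   9.4] [13.9 39.8] 89.2
[327. 261.] z 0.08 [637.1 -19.7] [14.4 40.6] 89.7
[117. 316.] z 0.083 [460.7 -72.9] [33.  15.2] 48.0
```

View pics/w16.png

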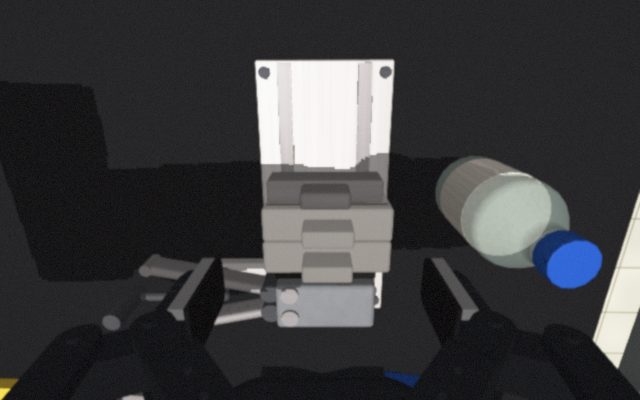

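The pliers are open and both cassettes stand in the bed at (327,227) and (327,261). The jaw tab is at (325,200). I grip it and slide the jaw fully open.

Emit:
apply_moves:
  targets:
    - [[0.05,-0.1,-0.6,0,1],[0,0,-0.6,0,1],[0,0,-0.6,0,1],[0,0,-0.6,0,1],[0,0,-0.5,0,1],[0,0,-0.22,0,1],[0,0,0,0,1],[0,0,0,0,-1]]

```text
clock: 35.92
eef_pos: [0.6346, 0.0338, 0.0753]
tool_rot: [0.702, 0.712, 0.0, -0.0]
ft_force: [0.7, 0.2, 1.5]
grip_width: 0.0758
grasp_force: 0.0
```

Emit:
apply_moves:
  targets:
    - [[0,0,0,0,-1],[0,0,0,0,-1],[0,0,0,0,-1],[0,0,0,0,-1],[0,0,0,0,-1],[0,0,0,0,-1],[0,0,0,0,-1]]

```text
clock: 36.5
eef_pos: [0.6342, 0.0338, 0.0772]
tool_rot: [0.702, 0.712, 0.0, 0.0]
ft_force: [-4.2, -0.3, 5.8]
grip_width: 0.0385
grasp_force: 63.1
```

Emit:
apply_moves:
  targets:
    - [[0,0.24,0.03,0,-1],[0,0.24,0,0,-1],[-0.01,0.24,0,0,-1],[0,0.24,0,0,-1],[-0.01,0.24,0,0,-1],[0,0.24,0,0,-1],[-0.01,0.24,0,0,-1],[0,0.1,0,0,-1]]

```text
clock: 37.17
eef_pos: [0.6329, 0.1, 0.0772]
tool_rot: [0.703, 0.711, -0.004, 0.004]
ft_force: [-2.3, -14.5, 3.5]
grip_width: 0.0381
grasp_force: 62.8
```

Emit:
apply_moves:
  targets:
    - [[0,0.06,0,0,-1],[0,0,0,0,-1],[0,0,0,0,-1]]

```text
clock: 37.42
eef_pos: [0.6329, 0.1026, 0.0772]
tool_rot: [0.703, 0.711, -0.003, 0.003]
ft_force: [-2.0, -11.7, 3.3]
grip_width: 0.0383
grasp_force: 62.7
```

Emit:
apply_moves:
  targets:
    - [[0,0.06,0,0,-1],[0,0.04,0,0,-1],[0,0,0,0,-1],[0,0,0,0,-1]]

```text
clock: 37.75
eef_pos: [0.6328, 0.106, 0.0772]
tool_rot: [0.703, 0.711, -0.004, 0.003]
ft_force: [-3.3, -13.7, 2.9]
grip_width: 0.0384
grasp_force: 62.8
```

Emit:
apply_moves:
  targets:
    - [[0,0,0,0,1],[0,0,0,0,1],[0,0,0,0,1],[0,0,0,0,1],[0,0,0.7,0,1],[0,0,0.8,0,1],[0,0,0.8,0,1],[0,0,0.7,0,1]]

```text
clock: 38.42
eef_pos: [0.6335, 0.1121, 0.1986]
tool_rot: [0.702, 0.712, 0.001, 0.0]
ft_force: [0.1, 0.4, 0.1]
grip_width: 0.0853
grasp_force: 0.0
```

Emit:
apply_moves:
  targets:
    - [[0,-0.5,0,0,1],[0,-0.7,0,0,1],[0,-0.7,0,0,1],[0,-0.4,0,0,1],[0,0,0,0,1],[0,0,0,0,1],[0,0,0,0,1]]

```text
clock: 39.0
eef_pos: [0.6334, 0.0202, 0.1964]
tool_rot: [0.702, 0.712, 0.0, -0.0]
ft_force: [0.0, 1.3, 0.2]
grip_width: 0.0855
grasp_force: 0.0
```

```bash
python3 look.py wrist .068 .09 w17.png; python3 look.py top .068 .09 t17.png
```

```text
tcp [0.6334 0.0202 0.1964] close dir 0.84
[324.  79.] z 0.076 [633.1 101.9] [39.1 13.6] 0.8
[327. 203.] z 0.08 [636.8  13.1] [ 9.5 40. ] 89.5
[326. 240.] z 0.08 [636.9 -17.5] [40.7 12.8] 0.8
[110. 301.] z 0.083 [461.3 -72.5] [32.6 15.3] 44.9
tcp [0.6334 0.0206 0.1964] close dir 0.88
[434. 126.] z 0.078 [ 697.1 -289.3] [77.3 15. ] 84.3
```

The jaw is open with its tab at y ≈ 0.102 (gap about 130 mm), and both cassettes are still in the bed. I now pick the front one.

Emit:
apply_moves:
  targets:
    - [[0.09,-0.19,-0.6,0,1],[0,0,-0.6,0,1],[0,0,-0.6,0,1],[0,0,-0.5,0,1],[0,0,-0.4,0,1],[0,0,0,0,1],[0,0,0,0,1],[0,0,0,0,-1]]

```text
clock: 39.77
eef_pos: [0.6377, 0.0125, 0.0895]
tool_rot: [0.702, 0.712, 0.001, 0.001]
ft_force: [0.4, 0.6, 0.6]
grip_width: 0.0758
grasp_force: 0.0
```

Emit:
apply_moves:
  targets:
    - [[0,0,0,0,-1],[0,0,0,0,-1],[0,0,0,0,-1],[0,0,0,0,-1],[0,0,0,0,-1],[0,0,0,0,-1],[0,0,0.2,0,-1],[0,0,0.3,0,-1]]

```text
clock: 40.43
eef_pos: [0.635, 0.0117, 0.1067]
tool_rot: [0.702, 0.712, -0.002, -0.002]
ft_force: [-0.4, 0.4, -2.8]
grip_width: 0.0382
grasp_force: 60.7
```

Emit:
apply_moves:
  targets:
    - [[0,0,0.8,0,-1],[0,0,0.8,0,-1],[0,0,0.6,0,-1],[0,0,0,0,-1],[0,0,0,0,-1]]

```text
clock: 40.85
eef_pos: [0.6376, 0.0116, 0.1977]
tool_rot: [0.702, 0.712, 0.001, 0.001]
ft_force: [0.6, 0.1, -3.1]
grip_width: 0.0384
grasp_force: 61.1
```

Emit:
apply_moves:
  targets:
    - [[-0.3,-0.66,0,0,-1],[-0.3,-0.66,0,0,-1],[-0.3,-0.66,0,0,-1],[-0.3,-0.66,0,0,-1],[-0.3,-0.66,0,-1,-1],[-0.3,-0.66,0,-1,-1],[-0.3,-0.66,0,-1,-1],[-0.3,-0.66,0,-1,-1]]

```text
clock: 41.52
eef_pos: [0.5384, -0.2001, 0.1933]
tool_rot: [0.727, 0.687, -0.001, -0.003]
ft_force: [-0.5, -0.1, -3.3]
grip_width: 0.0383
grasp_force: 61.2
```

Emit:
apply_moves:
  targets:
    - [[-0.3,-0.66,0,-1,-1],[-0.3,-0.66,0,-1.2,-1],[-0.3,-0.66,0,0,-1],[-0.3,-0.66,0,0,-1],[-0.3,-0.66,0,0,-1],[-0.3,-0.66,0,0,-1],[0,0,0,0,-1],[0,0,0,0,-1]]

```text
clock: 42.18
eef_pos: [0.4667, -0.3584, 0.1934]
tool_rot: [0.741, 0.672, -0.0, -0.003]
ft_force: [0.4, 0.3, -2.7]
grip_width: 0.0384
grasp_force: 61.1
```

```bash
python3 - <<'E'
from h import *
p,d,P,o=snap("wrist");cv2.imwrite("pics/w18.png",p)
print(o["eef_pos"],o["grip_width"],np.degrees(np.arctan2(*R.from_quat(o["tool_rot"]).as_matrix()[1::-1,1])))
E
```

```text
[ 0.46666589 -0.35838607  0.19341712] 0.038410067704105405 -5.599031069069105
```

View pics/w18.png

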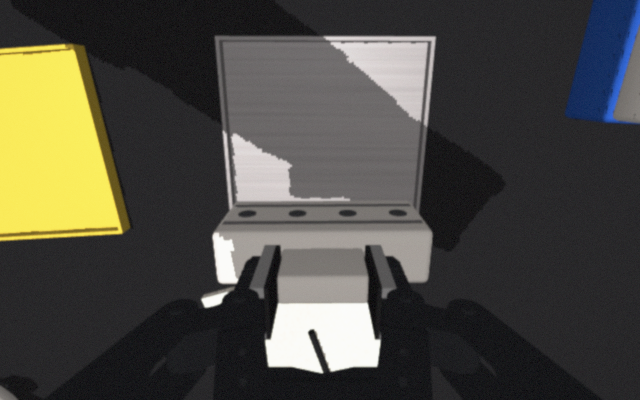

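The held cassette is square with the steel tray, whose far corners are at (216,38) and (435,38). I have now viewed 16 pictures, two over the limit of 14, so the rest will be numbers only.

```bash
python3 - <<'E'
from h import *
o=get_obs();P=pose("wrist",o)
c=cast(P,[[216,38],[435,38]],.014)[:,:2];e=c[1]-c[0];e/=np.linalg.norm(e);n=np.array([e[1],-e[0]])
m=c.mean(0);print(c,m,np.degrees(np.arctan2(e[1],e[0])),"centre",m+n*.085,"tcp y in tray",(o["eef_pos"][:2]-m)@-n+.085)
E
```

```text
[[ 0.39084916 -0.23506566]
 [ 0.5694801  -0.25233295]] [ 0.48016463 -0.24369931] -5.521317426706171 centre [ 0.47198626 -0.32830494] tcp y in tray -0.029409396294313925
```

Emit:
apply_moves:
  targets:
    - [[0,-0.22,-0.6,0,-1],[0,0,-0.6,0,-1],[0,0,-0.6,0,-1],[0,0,-0.5,0,-1],[0,0,-0.3,0,-1],[0,0,-0.08,0,-1],[0,0,0,0,-1],[0,0,0,0,-1]]

```text
clock: 42.9
eef_pos: [0.4694, -0.3659, 0.0892]
tool_rot: [0.739, 0.674, 0.0, -0.0]
ft_force: [-0.8, 0.7, -3.0]
grip_width: 0.0382
grasp_force: 61.1
```

Emit:
apply_moves:
  targets:
    - [[0,0,-0.05,0,-1],[0,0,-0.03,0,-1],[0,0,0,0,-1]]

```text
clock: 43.15
eef_pos: [0.4693, -0.3669, 0.0866]
tool_rot: [0.74, 0.673, 0.0, 0.001]
ft_force: [0.1, 0.4, -3.2]
grip_width: 0.0385
grasp_force: 61.1
```

Emit:
apply_moves:
  targets:
    - [[0,0,-0.03,0,-1],[0,0,-0.02,0,-1],[0,0,0,0,-1]]

```text
clock: 43.4
eef_pos: [0.4688, -0.3667, 0.084]
tool_rot: [0.74, 0.673, 0.0, 0.0]
ft_force: [-0.1, 0.1, -2.2]
grip_width: 0.0385
grasp_force: 61.1
```

Emit:
apply_moves:
  targets:
    - [[0,0,-0.03,0,-1],[0,0,-0.02,0,-1],[0,0,0,0,-1]]

```text
clock: 43.65
eef_pos: [0.4687, -0.3666, 0.0816]
tool_rot: [0.74, 0.673, -0.0, -0.0]
ft_force: [-0.0, 0.1, -2.2]
grip_width: 0.0383
grasp_force: 61.1
```

Emit:
apply_moves:
  targets:
    - [[0,0,-0.02,0,-1],[0,0,-0.02,0,-1],[0,0,0,0,-1]]

```text
clock: 43.9
eef_pos: [0.4688, -0.3668, 0.0811]
tool_rot: [0.74, 0.673, -0.0, 0.0]
ft_force: [-1.5, 0.0, 2.8]
grip_width: 0.0388
grasp_force: 61.7
```

Emit:
apply_moves:
  targets:
    - [[0,0,0,0,1],[0,0,0,0,1],[0,0,0,0,1],[0,0,0,0,1],[0,0,0.7,0,1],[0,0,0.8,0,1],[0,0,0.8,0,1],[0,0,0.7,0,1]]

```text
clock: 44.57
eef_pos: [0.4691, -0.3668, 0.2022]
tool_rot: [0.74, 0.673, 0.0, 0.001]
ft_force: [0.1, -0.5, -0.0]
grip_width: 0.0853
grasp_force: 0.0
```

```bash
python3 look.py wrist .066 .09 w19.png
```

```text
tcp [ 0.4691 -0.3668  0.2022] close dir -5.4
[630.  80.] z 0.073 [ 689.5 -300.5] [18.1 62.1] 10.5
[322. 196.] z 0.081 [ 468.8 -369.8] [17.6 39.7] 84.6
```

Emit:
apply_moves:
  targets:
    - [[0.3,0.624,0,0.45,1],[0.3,0.624,0,0.45,1],[0.3,0.624,0,0.45,1],[0.3,0.624,0,0.45,1],[0.3,0.624,0,0.45,1],[0.3,0.624,0,0.45,1],[0.3,0.624,0,0.45,1],[0.3,0.624,0,0.45,1]]

```text
clock: 45.28
eef_pos: [0.5654, -0.1657, 0.2001]
tool_rot: [0.718, 0.696, 0.0, 0.0]
ft_force: [0.6, -0.4, -0.7]
grip_width: 0.0851
grasp_force: 0.0
```

Emit:
apply_moves:
  targets:
    - [[0.3,0.624,0,0.45,1],[0.3,0.624,0,0.45,1],[0.3,0.624,0,0.45,1],[0.3,0.624,0,0.45,1],[0.3,0.624,0,0.45,1],[0.3,0.624,0,0.45,1],[0,0,0,0,1],[0,0,0,0,1]]

```text
clock: 45.95
eef_pos: [0.6372, -0.0156, 0.1996]
tool_rot: [0.7, 0.714, -0.0, -0.0]
ft_force: [0.8, -0.3, -0.5]
grip_width: 0.0851
grasp_force: 0.0
```

Emit:
apply_moves:
  targets:
    - [[0,0,0,0,1],[0,0,0,0,1]]

```text
clock: 46.12
eef_pos: [0.6365, -0.0182, 0.2002]
tool_rot: [0.702, 0.712, -0.0, -0.0]
ft_force: [0.0, 0.2, 0.0]
grip_width: 0.0855
grasp_force: 0.0
```

```bash
python3 look.py wrist .07 .095 w20.png
```

```text
tcp [ 0.6365 -0.0182  0.2002] close dir 0.83
[320.  18.] z 0.076 [632.8 101. ] [39.  14.2] 0.8
[323. 200.] z 0.09 [636.9 -20.4] [39.6 19.2] 0.8
[100. 258.] z 0.085 [461. -74.] [28.  15.4] 36.8
```

Emit:
apply_moves:
  targets:
    - [[0,-0.01,-0.6,0,1],[0,0,-0.6,0,1],[0,0,-0.6,0,1],[0,0,-0.5,0,1],[0,0,-0.47,0,1],[0,0,0,0,1],[0,0,0,0,1],[0,0,0,0,-1]]

```text
clock: 46.83
eef_pos: [0.6375, -0.0184, 0.0909]
tool_rot: [0.702, 0.712, 0.001, 0.001]
ft_force: [-0.5, 0.8, -0.2]
grip_width: 0.0753
grasp_force: 0.0
```

Emit:
apply_moves:
  targets:
    - [[0,0,0,0,-1],[0,0,0,0,-1],[0,0,0,0,-1],[0,0,0,0,-1],[0,0,0,0,-1],[0,0,0,0,-1],[0,0,0.2,0,-1],[0,0,0.3,0,-1]]

```text
clock: 47.5
eef_pos: [0.6352, -0.0175, 0.1081]
tool_rot: [0.701, 0.713, -0.001, -0.002]
ft_force: [-0.2, 0.1, -3.1]
grip_width: 0.0381
grasp_force: 60.6
```

Emit:
apply_moves:
  targets:
    - [[0,0,0.8,0,-1],[0,0,0.8,0,-1],[0,0,0.6,0,-1],[0,0,0,0,-1],[0,0,0,0,-1]]

```text
clock: 47.92
eef_pos: [0.6377, -0.0176, 0.1992]
tool_rot: [0.701, 0.713, 0.001, 0.001]
ft_force: [-0.3, -0.4, -3.0]
grip_width: 0.038
grasp_force: 60.9
```

Emit:
apply_moves:
  targets:
    - [[-0.338,-0.579,0,-0.53,-1],[-0.338,-0.579,0,-0.53,-1],[-0.338,-0.579,0,-0.53,-1],[-0.338,-0.579,0,-0.53,-1],[-0.338,-0.579,0,-0.53,-1],[-0.338,-0.579,0,-0.53,-1],[-0.338,-0.579,0,-0.53,-1],[-0.338,-0.579,0,-0.53,-1]]

```text
clock: 48.58
eef_pos: [0.5264, -0.2033, 0.1948]
tool_rot: [0.727, 0.686, -0.001, -0.002]
ft_force: [0.2, 0.5, -2.6]
grip_width: 0.0384
grasp_force: 61.0
```

Emit:
apply_moves:
  targets:
    - [[-0.338,-0.579,0,-0.53,-1],[-0.338,-0.579,0,-0.53,-1],[-0.338,-0.579,0,-0.53,-1],[-0.338,-0.579,0,-0.53,-1],[0,0,0,0,-1],[0,0,0,0,-1],[0,0,0,0,-1],[0,0,0,0,-1]]

```text
clock: 49.25
eef_pos: [0.4745, -0.2944, 0.1964]
tool_rot: [0.74, 0.673, -0.0, -0.001]
ft_force: [0.1, 0.8, -1.7]
grip_width: 0.0384
grasp_force: 61.0
```

```bash
python3 look.py wrist .066 .086 w21.png;python3 look.py top .066 .086 t21.png; python3 look.py side .066 .086 s21.png
```

```text
tcp [ 0.4745 -0.2944  0.1964] close dir -5.39
[621. 165.] z 0.076 [ 693.8 -288.9] [79.7 22.9] 89.4
tcp [ 0.4748 -0.2944  0.1967] close dir -5.36
[434. 126.] z 0.078 [ 695.8 -287.5] [80.2 14. ] 84.3
tcp [ 0.475  -0.2944  0.197 ] close dir -5.36
[437. 280.] z 0.078 [ 697.1 -296. ] [76.1 15.9] 83.1
[358. 320.] z 0.081 [ 466.7 -375. ] [23.4 40.3] 78.1
```

Emit:
apply_moves:
  targets:
    - [[0,0,-0.6,0,-1],[0,0,-0.6,0,-1],[0,0,-0.6,0,-1],[0,0,-0.5,0,-1],[0,0,-0.3,0,-1],[0,0,-0.1,0,-1],[0,0,0,0,-1],[0,0,0,0,-1]]

```text
clock: 50.07
eef_pos: [0.4753, -0.2955, 0.0901]
tool_rot: [0.74, 0.673, 0.0, 0.0]
ft_force: [-0.2, 0.2, -0.9]
grip_width: 0.0383
grasp_force: 60.9
```

Emit:
apply_moves:
  targets:
    - [[0,0,-0.05,0,-1],[0,0,-0.04,0,-1],[0,0,-0.03,0,-1],[0,0,0,0,-1]]

```text
clock: 50.4
eef_pos: [0.4748, -0.2957, 0.085]
tool_rot: [0.74, 0.673, 0.0, 0.0]
ft_force: [-0.3, -0.4, -2.2]
grip_width: 0.0385
grasp_force: 60.9
```

Emit:
apply_moves:
  targets:
    - [[0,0,-0.02,0,-1],[0,0,-0.02,0,-1],[0,0,0,0,-1]]

```text
clock: 50.65
eef_pos: [0.4745, -0.2956, 0.083]
tool_rot: [0.74, 0.673, -0.0, -0.0]
ft_force: [-0.0, -1.0, -2.0]
grip_width: 0.0381
grasp_force: 60.9
```

Emit:
apply_moves:
  targets:
    - [[0,0,-0.03,0,-1],[0,0,-0.02,0,-1],[0,0,0,0,-1]]

```text
clock: 50.9
eef_pos: [0.4746, -0.2957, 0.0824]
tool_rot: [0.74, 0.673, 0.0, 0.0]
ft_force: [-2.5, 1.5, 5.7]
grip_width: 0.038
grasp_force: 61.7
```

Emit:
apply_moves:
  targets:
    - [[0,0,0,0,1],[0,0,0,0,1],[0,0,0,0,1],[0,0,0,0,1],[0,0,0.7,0,1],[0,0,0.8,0,1],[0,0,0.8,0,1],[0,0,0.7,0,1]]

```text
clock: 51.57
eef_pos: [0.4748, -0.2956, 0.2029]
tool_rot: [0.74, 0.673, 0.0, 0.0]
ft_force: [0.5, -0.5, -0.4]
grip_width: 0.0854
grasp_force: 0.0
```

Emit:
apply_moves:
  targets:
    - [[-0.5,0.3,0.2,0,1],[-0.5,0.4,0.2,0,1],[-0.5,0.5,0.2,0,1],[-0.3,0.5,0,0,1],[0,0.5,0,0,1],[0,0.5,0,0,1],[0,0.5,0,0,1],[0,0,0,0,1]]

```text
clock: 52.23
eef_pos: [0.4021, -0.165, 0.2252]
tool_rot: [0.739, 0.674, 0.0, -0.001]
ft_force: [0.9, 1.0, -0.4]
grip_width: 0.0855
grasp_force: 0.0
```

```bash
python3 look.py top .066 .09 t22.png; python3 look.py side .066 .086 s22.png; python3 - <<'E'
from h import *
p,d,P,o=snap("top");X=cloud(P,d);z=X[...,2]
c=np.array([.472,-.3283]);a=np.radians(-5.45);M=np.array([[np.cos(a),np.sin(a)],[-np.sin(a),np.cos(a)]])
L=(X[...,:2]-c)@M.T
for lo,hi in((.045,.065),(.066,.09)):
    m=((z>lo)&(z<hi)&(abs(L)<.1).all(2)).astype(np.uint8)
    n,l,s,cc=cv2.connectedComponentsWithStats(m)
    for i in range(1,n):
        if s[i,4]>20:
            h=(lo==.045)*.053+(lo!=.045)*.081; r=rect(l==i,P,h); print(lo,(M@(np.array(r[0])/1000-c)).round(4),np.round(r[1]),round(r[2],1),np.percentile(z[l==i],[10,50,90]).round(4))
E
```

```text
tcp [ 0.4021 -0.165   0.2252] close dir -5.28
[434. 126.] z 0.077 [ 694.8 -289.2] [77.3 14.1] 86.0
tcp [ 0.4025 -0.1664  0.2253] close dir -5.3
[437. 280.] z 0.079 [ 697.3 -296.9] [75.8 16.7] 83.1
[352. 295.] z 0.081 [ 473.  -304.5] [42.6 24.2] 0.0
[358. 320.] z 0.081 [ 466.6 -375. ] [23.4 40.4] 78.1
```

Emit:
apply_moves:
  targets:
    - [[0,0.8,0,0,1],[0,0.8,0,0,1],[0,0.8,0,0,1],[0,0.8,0,0,1],[0,0.8,0,0,1],[0,0.8,0,0,1],[0,0.8,0,0,1],[0,0.8,0,0,1]]

```text
clock: 53.05
eef_pos: [0.4032, 0.0892, 0.2251]
tool_rot: [0.741, 0.672, 0.0, 0.0]
ft_force: [0.8, 0.0, -0.7]
grip_width: 0.0852
grasp_force: 0.0
```

Emit:
apply_moves:
  targets:
    - [[-0.3,0.7,0,0,1],[-0.3,0.7,0,0,1],[-0.3,0.7,0,0,1],[-0.3,0.7,0,0,1],[0,0,0,0,1],[0,0,0,0,1],[0,0,0,0,1]]

```text
clock: 53.63
eef_pos: [0.3553, 0.1999, 0.225]
tool_rot: [0.74, 0.672, -0.0, 0.0]
ft_force: [-0.4, 0.8, 0.2]
grip_width: 0.0854
grasp_force: 0.0
```

```bash
cat > fin.py <<'E'
from h import *
p,d,P,o=snap("top");X=cloud(P,d);z=X[...,2]
c=np.array([.472,-.3283]);a=np.radians(-5.45);M=np.array([[np.cos(a),np.sin(a)],[-np.sin(a),np.cos(a)]])
L=(X[...,:2]-c)@M.T
def blobs(m,h,nm,mn=15):
    n,l,s,cc=cv2.connectedComponentsWithStats(m.astype(np.uint8))
    for i in range(1,n):
        if s[i,4]>mn:
            r=rect(l==i,P,h); print(nm,np.round(r[0],1),"tray",(M@(np.array(r[0])/1000-c)).round(4),np.round(r[1]),round(r[2],1),np.percentile(z[l==i],[10,50,90]).round(4))
blobs((z>.045)&(z<.068)&(abs(L)<.1).all(2),.053,"body")
blobs((z>.07)&(z<.09)&(abs(L)<.1).all(2),.081,"tab")
f=(X[...,0]>.42)&(X[...,0]<.7)&(X[...,1]>-.13)&(X[...,1]<.15)
blobs(f&(z>.068)&(z<.1),.08,"jawtab/post",8)
blobs(f&(z>.04)&(z<.066)&(X[...,0]<.56),.057,"handles",8)
E
python3 fin.py; python3 look.py side .066 .086 s23.png
```

```text
body [ 472.6 -298.7] tray [-0.0022  0.0295] [ 33. 109.] 85.7 [0.0494 0.0532 0.057 ]
body [ 467.1 -369.9] tray [-0.001  -0.0418] [ 33. 110.] 85.6 [0.0492 0.0534 0.0568]
tab [ 472.6 -299.3] tray [-0.0021  0.0289] [14. 38.] 87.9 [0.0747 0.0807 0.0839]
tab [ 467.5 -370.2] tray [-0.0005 -0.0422] [17. 38.] 87.4 [0.0762 0.0809 0.084 ]
jawtab/post [629.9 101.4] tray [0.1164 0.4427] [39.  9.] 0.7 [0.0728 0.0761 0.0788]
jawtab/post [454.7 -77.4] tray [-0.041   0.2481] [14. 14.] 45.1 [0.0826 0.085  0.0873]
handles [513.9 -50.6] tray [0.0153 0.2804] [10. 92.] 79.6 [0.0513 0.0565 0.0598]
handles [ 514.7 -100.1] tray [0.0209 0.2313] [92. 13.] 12.3 [0.0473 0.0563 0.0597]
handles [503.5 -75.2] tray [0.0073 0.2549] [80.  7.] 2.7 [0.0471 0.0505 0.0535]
handles [450.3 -74.1] tray [-0.0457  0.251 ] [14.  7.] 53.2 [0.0417 0.0599 0.0634]
tcp [0.3553 0.1996 0.225 ] close dir -5.55
[437. 279.] z 0.079 [ 696.5 -295.8] [73.1 15.1] 83.9
[352. 295.] z 0.082 [ 472.2 -305. ] [23.2 40. ] 78.1
[358. 320.] z 0.082 [ 466.6 -375.2] [23.4 40.3] 78.1
```

Both cassettes stand upright on the tray floor, inside the rim. The handles are open, the lever is back at rest, and the jaw gap is about 0.13 m.

```bash
python3 -c "
from workcell import order
print(order.job_done())"
```

```text
the job is handed in; nothing more can be done
None
```

The job is handed in: both cassettes were clamped, the pliers held them unaided for about 3.6 s, and they now stand upright in the steel tray with the jaw and handles open (measured from the cameras, verdict not shown); I viewed 16 pictures, two over the limit of 14.

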